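# Restock the jewellery counter

## Robot

A 6-joint arm with a two-finger parallel gripper is mounted at the origin on the work surface. World frame = base frame: x ahead of the robot, y to its left, z up, the work surface at z = 0. Lengths are in mm, angles in rad, forces in N, time in s.
With the tool pointing down it reaches from about 400 to 825 mm from the base axis. Payload 7 kg.
Tool frame: the origin (TCP) lies midway between the tips of the shut fingers; the grasp point (between the pads) lies 19 mm behind it; z points along the fingers, y is the direction in which the jaws open and shut (so a half turn about z gives the same grasp; the last joint's range is limited). The gripper opens to 85 mm and grips with 20 to 120 N. Pads are 22 mm wide; open, the fingers measure 114 mm over their backs; the gripper's body (76 mm by 85 mm) begins 54 mm behind the grasp point. The pads swing forward as they close: fully open they stand 13 mm farther back than shut.
Start: joints at [1.632, 0.359, 0.012, 0, -1.224, -0.288], TCP at [151.792, 657.689, 231.302] pointing down, gripper open.
Joint ranges: [-3.07, 3.07], [-1.43, 2.12], [-1.02, 1.25], [-3.03, 1.67], [-3.05, -0], [-3.03, 3.03]. Speed limits (rad/s): [2.39, 2.39, 3.01, 3.14, 3.14, 3.14].

## Interface

Orientations are given as a rotation vector (axis times angle).
In Python, from plant import robot gives the robot as it stands.
- The arm moves only by the tool carry_out, never from a script. Its argument "series" is a list of rows, each a list of 7 numbers: the turn, a rotation vector about the world's x, y, z in degrees, then the shift along the world's x, y, z in mm, then the closure in counts, from 0 (fully open) to 255 (shut). In form: [[wx, wy, wz, tx, ty, tz, claw], ...]. A call has 1 to 8 rows; each row shifts and turns the pose as measured when the row begins; what a row does not reach is not made up. A row lasts 1/12 s, in which the tool goes at most 41.7 mm and 7.16 degrees, less where a joint would pass 70% of its speed; a pose out of reach is approached as far as the arm can. A call is refused whole if a number of a shift passes 41.7 or a number of a turn 7.16, either way. A call with a gripper value outside its range is refused whole. The fingers move at their own pace and stop on an object; "squeeze" is the grip in N (left out, the last holds). Time passes only in rows, so rows that do not move let the fingers close. It gives the time, the measured TCP pose, the force and the opening at its end, in the units of the state.
- robot.observe(): the state, without advancing time (a new reading comes with each control period).
- robot.camera(name): name is "scene" or "top" or "wrist"; returns a dict with "color" (420x560x3 uint8, red, green, blue), "z_map" (420x560 float32, mm along the optical axis (not along the pixel's ray), 0 where there is no reading), "vfov" (degrees; the focal length in pixels is half the picture's height over the tangent of half this angle, whatever the lens; pixels are square), "cx", "cy" (the principal point, pixels), "distortion" ([k1, k2, p1, p2, k3] as OpenCV has them; the pictures are not rectified), "rvec" (rotation vector, rad) and "tvec" (3), from world to camera coordinates, as OpenCV has them; the wrist camera has in their place "mount" (4x4, takes a point from camera to tool coordinates, whose origin is the TCP and whose axes are the flange's). Camera axes: x right, y down, z forward; pixel columns grow to the right and rows downward; lengths in mm; the calibration is good to about 2 mm. A picture is of the moment at which its call begins: read the wrist's pose just before it.
- robot.finish_job(): hands the job in, once; it reports no verdict.
The state is a dict: "time": time; "joint_pos": joint angles; "joint_velocities": joint speeds; "joint_torque": joint torques, N m; "eef_pos": TCP position; "eef_rot": TCP orientation; "contact_force": force on the tool from outside, world axes, zero at the start; "wrist_torque": the same for the moment, N m; "opening": finger opening in mm.
Only numpy, scipy, OpenCV 4.12 (cv2) and the standard library are available. Lean on these libraries where they do the work, as an engineer would, in place of code of your own. Each camera call takes 0.05 s, during which the arm holds its last target.

## Task

Restock the counter before opening: hang every loose bangle on the revolving display, one to a free hook, turning the display by its knob to bring each free hook to the open front; and load all the loose tins flat into the dispenser from the top, the deep tin first so that it lies on the floor and is dispensed first. At the end turn the display so that one of its two fixed sample bangles points straight out of the open front for customers to try, and leave the bowl, the shell dish and the vase where they stand.

Things in the scene. Friction and masses are not known exactly. Their poses are not given: they have to be found in the camera images.
- display: fixed revolving bangle display: wooden base disc of radius 150 mm; clear roof plate 205 to 210 mm above the table, on four brass posts (10 mm thick, local x -47 and 172, y +/-172). Origin on the table at the carousel's axis. Open front towards local -x: the roof covers local x -55 to 180, y +/-180 mm, so hooks are reached from above only at the front
- front (a point): where a hook's tip is when that hook points straight out of the open front of the display: 125 mm from the axis along the display's local -x, 185 mm above the table
- carousel (a joint): angle of the carousel about its vertical axis, rad, growing anticlockwise from above, any number of turns; light friction (about 0.06 N m), stays where it is left. At 0 hook1 is at the front. Hooks are 72 degrees apart, numbered anticlockwise from above
- knob (a point): centre of the top of the carousel's round copper knob, on its axis above the roof: diameter 44, height 36 mm, top 264 mm above the table; underside 18 mm above the roof, a thin brass disc of radius 40 mm (top 12 mm above the roof) beneath it. Turns the carousel one to one
- hook1 (a point): brass wire arm on the carousel, running out 118 mm from the axis at about 140 mm height and ending in a prong turned up 45 mm (wire 8 mm thick); this point is the prong's tip, 125 mm from the axis, 187 mm above the table. Free at the start
- hook2 (a point): brass wire arm on the carousel, running out 118 mm from the axis at about 140 mm height and ending in a prong turned up 45 mm (wire 8 mm thick); this point is the prong's tip, 125 mm from the axis, 187 mm above the table. It already carries a sample bangle that is fixed to it
- hook3 (a point): brass wire arm on the carousel, running out 118 mm from the axis at about 140 mm height and ending in a prong turned up 45 mm (wire 8 mm thick); this point is the prong's tip, 125 mm from the axis, 187 mm above the table. Free at the start
- hook4 (a point): brass wire arm on the carousel, running out 118 mm from the axis at about 140 mm height and ending in a prong turned up 45 mm (wire 8 mm thick); this point is the prong's tip, 125 mm from the axis, 187 mm above the table. It already carries a sample bangle that is fixed to it
- hook5 (a point): brass wire arm on the carousel, running out 118 mm from the axis at about 140 mm height and ending in a prong turned up 45 mm (wire 8 mm thick); this point is the prong's tip, 125 mm from the axis, 187 mm above the table. Free at the start
- dispenser: fixed gravity-feed tin dispenser: upright square tower, open at the top, of four metal corners on a wooden floor; inside 61 x 61, walls 5, rim 150, inner floor 12 mm above the table; a 29 mm slot in the middle of each side. Dispensing mouth low in front (local -x), 50 mm high, 6 mm lip. Tins dropped in at the top stack flat. Origin on the table at the tower's centre
- mouth (a point): centre of the dispenser's open top, at rim height (150 mm)
- floor (a point): centre of the dispenser's inner floor (12 mm above the table)
- deep_tin: the one deep round aluminium tin, closed, diameter 56, height 42 mm, 100 g, lower edge chamfered 4 mm; origin at the centre of its underside, z up
- tin1: shallow round aluminium tin, closed, diameter 56, height 26 mm, 70 g, lower edge chamfered 4 mm; origin at the centre of its underside, z up. May be absent
- tin2: shallow round aluminium tin, closed, diameter 56, height 26 mm, 70 g, lower edge chamfered 4 mm; origin at the centre of its underside, z up. May be absent
- tin3: shallow round aluminium tin, closed, diameter 56, height 26 mm, 70 g, lower edge chamfered 4 mm; origin at the centre of its underside, z up. May be absent
- bangle1: loose ivory resin bangle, a plain ring of outside diameter 92, hole 66, height 14 mm (wall 13 mm), 50 g, lying flat at the start; origin at the centre of its underside. May be absent
- bangle2: loose ivory resin bangle, a plain ring of outside diameter 92, hole 66, height 14 mm (wall 13 mm), 50 g, lying flat at the start; origin at the centre of its underside. May be absent
- bangle3: loose ivory resin bangle, a plain ring of outside diameter 92, hole 66, height 14 mm (wall 13 mm), 50 g, lying flat at the start; origin at the centre of its underside. May be absent
- pearl_bowl: bystander: stoneware bowl with pearls, radius 68, height 42 mm; origin at the centre of its underside
- shell_dish: bystander: flat copper shell dish, about 115 x 165 mm, up to 21 mm high; origin on the table near its middle
- bud_vase: bystander: small green glass vase with flowers, radius 36, glass 90 mm, in all about 165 mm high; origin at the centre of its underside

How it is judged:
By the outcome, as a careful person would: the job done as asked, in the order asked, and still so for the second after the job is handed in, with the robot touching nothing.
Of bangle1, bangle2, bangle3 only 2 to 3 are there at a start; the rules pass over those that are not, and their reading is None.
Of tin1, tin2, tin3 only 2 to 3 are there at a start; the rules pass over those that are not, and their reading is None.
At some moment in a run one of deep_tin, tin1, tin2, tin3, bangle1, bangle2, bangle3 may be knocked a few centimetres aside while the robot is not near it.
It also fails if it takes over 210 s, if anything falls off the work surface, if the arm or the gripper's body presses on something with over 40 N, if the wrist force passes 120 N, or if a joint passes its speed limit or range.

## Working session

There is one attempt and no reset: what is moved stays moved. The work goes in short steps, Python scripts to look and compute and a tool call to move; the robot and the scene stay as the last step left them, time stands still between calls to the robot, and variables do not carry over. Pictures are saved under pics/ and viewed, and the job is handed in when it is done.

Besides the shell and the picture viewer there is one more tool, called after ">>>" by a JSON object that holds its "op" and its "data", one argument or row to a line. carry_out: Moves the arm, as the interface text tells. Its arguments: {"type":"object","properties":{"series":{"type":"array"},"squeeze":{"type":"number"}},"required":["series"]}

```bash
mkdir -p pics; ls
cat > h.py <<'E'
import numpy as np, cv2
from plant import robot
from scipy.spatial.transform import Rotation as R
def snap(n,f):
    s=robot.observe() if n=='wrist' else None
    c=robot.camera(n); 
    if s: c['eef']=(s['eef_pos'],s['eef_rot'])
    cv2.imwrite('pics/'+f,cv2.cvtColor(c['color'],cv2.COLOR_RGB2BGR))
    np.save('pics/'+f+'.npy',c,allow_pickle=True); return c
def load(f): return np.load('pics/'+f+'.npy',allow_pickle=True).item()
def K(c):
    f=210/np.tan(np.radians(c['vfov'])/2); return np.array([[f,0,c['cx']],[0,f,c['cy']],[0,0,1]])
def cam(c): # cam->world R,t
    if 'mount' in c:
        M=np.array(c['mount']); Re=R.from_rotvec(c['eef'][1]).as_matrix()
        return Re@M[:3,:3], Re@M[:3,3]+np.array(c['eef'][0])
    Rm=cv2.Rodrigues(np.array(c['rvec'],float))[0]; return Rm.T, -Rm.T@np.array(c['tvec'],float).ravel()
def rays(c,px):
    p=cv2.undistortPoints(np.array(px,float).reshape(-1,1,2),K(c),np.array(c['distortion'],float)).reshape(-1,2)
    return np.c_[p,np.ones(len(p))]
def atz(c,px,z):
    Rm,t=cam(c); d=rays(c,px)@Rm.T; return t+d*((z-t[2])/d[:,2])[:,None]
def dep(c,px):
    Rm,t=cam(c); px=np.atleast_2d(px); z=np.array([c['z_map'][int(round(v)),int(round(u))] for u,v in px])
    return t+(rays(c,px)*z[:,None])@Rm.T
def cloud(c):
    v,u=np.mgrid[0:420,0:560]; px=np.c_[u.ravel(),v.ravel()]
    Rm,t=cam(c); z=c['z_map'].ravel(); P=t+(rays(c,px)*z[:,None])@Rm.T; P[z==0]=np.nan
    return P.reshape(420,560,3)
def proj(c,P):
    Rm,t=cam(c); rv=cv2.Rodrigues(Rm.T)[0]; return cv2.projectPoints(np.array(P,float).reshape(-1,1,3),rv,-Rm.T@t,K(c),np.array(c['distortion'],float))[0].reshape(-1,2)
E
python3 - <<'E'
from h import *
print(robot.observe())
for n in ['scene','top','wrist']:
    c=snap(n,n+'0.png'); print(n,c['vfov'],c['cx'],c['cy'],c['distortion'],c.get('rvec'),c.get('tvec'),c.get('mount'))
    print(cam(c))
E
```

```text
pics
{'time': 0.0, 'joint_pos': array([ 1.63210780e+00,  3.59393755e-01,  1.10536752e-02, -3.67389535e-04,
       -1.22410932e+00, -2.88127695e-01]), 'joint_velocities': array([-0.00042977, -0.00010518, -0.00069603,  0.00092783, -0.00133739,
        0.00283677]), 'joint_torque': array([-9.53758317e-04, -5.83309436e+01,  2.93404394e+01,  6.93652064e+00,
       -6.06562971e-03,  4.17475718e-06]), 'eef_pos': array([151.68543378, 657.23127144, 230.35388413]), 'eef_rot': array([ 3.11971231e+00, -3.55523011e-01, -8.29116387e-05]), 'contact_force': array([ 0.1655986 , -0.10074567, -0.04142247]), 'wrist_torque': array([-0.01662628,  0.03580378,  0.01778444]), 'opening': 85.42123991296137}
scene 50.72077850061492 276.3092012472958 210.36205893248058 [-0.01187509  0.          0.          0.          0.        ] [ 1.74676057  1.44295604 -0.75796891] [-127.43970154 -166.17055697 1806.88602733] None
(array([[ 0.19479522,  0.54710713, -0.81408145],
       [ 0.9807765 , -0.09891574,  0.16820561],
       [ 0.01150102, -0.83119761, -0.55585813]]), array([1586.69014592, -195.37538693,  867.71740003]))
[... 309 characters left out ...]
    [-0.00521077, -0.1563844 , -0.98768252]]), array([ 370.65060957,   -2.2962446 , 1427.37860268]))
wrist 66.10178987554406 272.4032114964152 204.31620254119284 [-0.01162823  0.          0.          0.          0.        ] None None [[ 3.55351756e-04 -9.62069264e-01 -2.72805069e-01  6.93282188e+01]
 [ 9.99999812e-01  2.05389271e-04  5.78262655e-04  4.92914376e-01]
 [-5.00297492e-04 -2.72805224e-01  9.62069155e-01 -1.41301756e+02]
 [ 0.00000000e+00  0.00000000e+00  0.00000000e+00  1.00000000e+00]]
(array([[-0.22455612, -0.93741272, -0.26614269],
       [-0.97445911,  0.21657831,  0.05935723],
       [ 0.00199851,  0.2726742 , -0.96210435]]), array([219.15997512, 641.43313372, 371.77310908]))
```

View pics/top0.png

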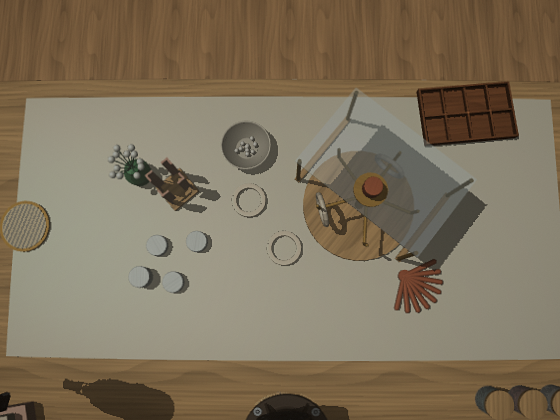

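View pics/scene0.png

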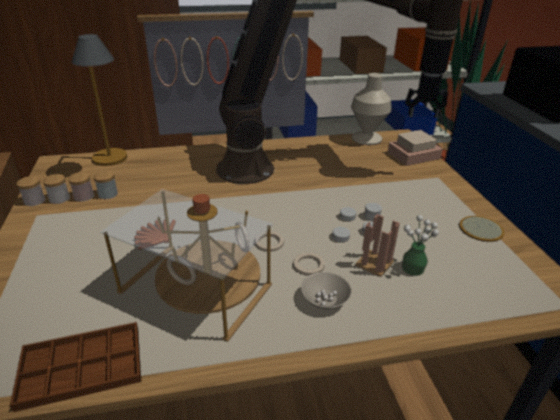

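View pics/wrist0.png

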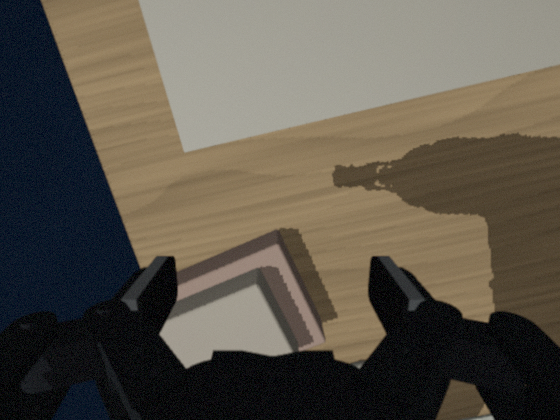

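Run:
```python
from h import *
c=load('top0.png'); im=cv2.imread('pics/top0.png')
cv2.imwrite('pics/a.png',cv2.resize(im[110:310,100:300],None,fx=3,fy=3,interpolation=cv2.INTER_CUBIC))
cv2.imwrite('pics/b.png',cv2.resize(im[80:280,285:495],None,fx=3,fy=3,interpolation=cv2.INTER_CUBIC))
P=cloud(c); np.set_printoptions(suppress=True,precision=1)
print('table z',np.nanmedian(P[320:340,50:250,2]))
# height image
z=P[...,2]; h=np.clip(z,0,270)/270*255
cv2.imwrite('pics/hz.png',cv2.resize(cv2.applyColorMap(np.nan_to_num(h).astype(np.uint8),cv2.COLORMAP_JET)[80:320,100:500],None,fx=2,fy=2,interpolation=0))
for n,(u,v) in dict(t1=(157,244),t2=(197,240),t3=(140,275),t4=(173,281)).items():
    w=P[v-14:v+15,u-14:u+15]; print(n,np.nanmedian(P[v-3:v+4,u-3:u+4,2]),dep(c,[[u,v]]))
```

```text
table z 2.0152210334772462
t1 26.99838244148964 [[500.8 340.8  35.1]]
t2 27.45955030937762 [[512.6 236.2  29.9]]
t3 42.82648824112971 [[419.  379.9  44.4]]
t4 27.173384093521918 [[404.7 296.2  29.3]]
```

View pics/a.png

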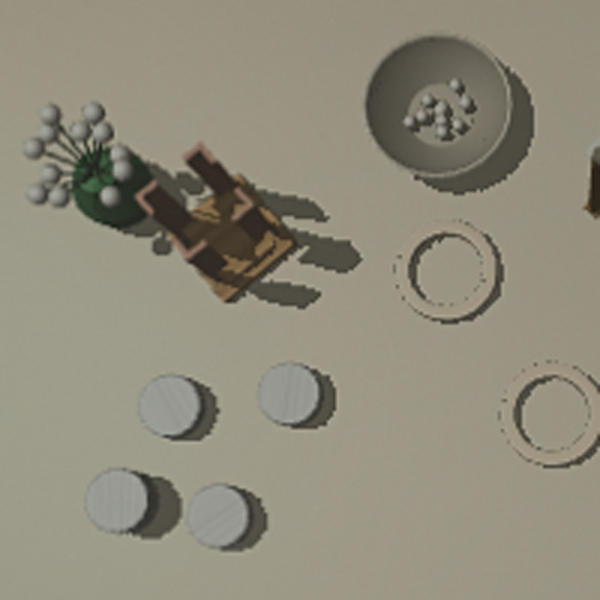

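View pics/b.png

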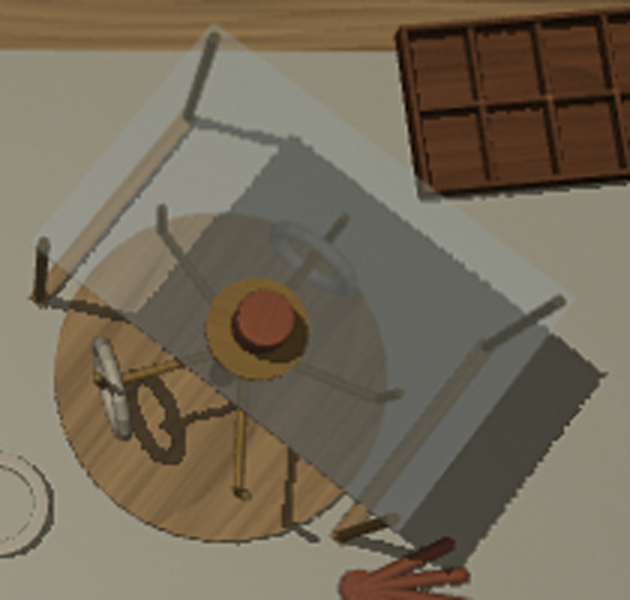

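View pics/hz.png

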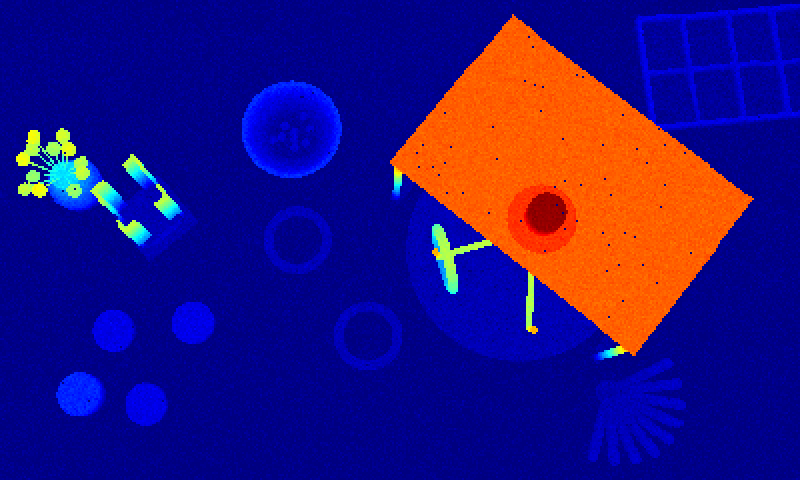

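```bash
cat >> h.py <<'E'
from scipy.optimize import least_squares
def circfit(P,r=None):
    P=P[:,:2]
    if r: f=lambda q: np.hypot(*(P-q[:2]).T)-r
    else: f=lambda q: np.hypot(*(P-q[:2]).T)-q[2]
    q0=[*np.median(P,0)]+([] if r else [30.]); return least_squares(f,q0,loss='soft_l1').x
def region(P,x,y,z):
    m=(P[...,0]>x[0])&(P[...,0]<x[1])&(P[...,1]>y[0])&(P[...,1]<y[1])&(P[...,2]>z[0])&(P[...,2]<z[1]); return m
E
python3 - <<'E'
from h import *
np.set_printoptions(suppress=True,precision=1)
c=load('top0.png'); P=cloud(c)
def blob(x,y,z,rr=None):
    Q=P[region(P,x,y,z)]; 
    ce,r=cv2.minEnclosingCircle(Q[:,:2].astype(np.float32)); return len(Q),Q.mean(0),ce,r
for n,(a,b,zz) in dict(t1=(500,341,(20,33)),t2=(512,236,(20,33)),deep=(419,380,(36,50)),t4=(404,296,(20,33))).items():
    print(n,*blob((a-45,a+45),(b-45,b+45),zz))
for n,px in dict(bA=(249,200),bB=(284,247)).items():
    g=atz(c,[px],14)[0]; print(n,g,*blob((g[0]-65,g[0]+65),(g[1]-65,g[1]+65),(9,20)))
m=region(P,(300,1000),(-700,200),(203,216)); Q=P[m]; rc=cv2.minAreaRect(Q[:,:2].astype(np.float32)); print('roof',rc,cv2.boxPoints(rc),Q[:,2].mean())
print('knob',*blob((300,1000),(-700,200),(255,275)))
Q=P[region(P,(300,1000),(-500,200),(218,232))];print('disc',circfit(Q),Q.mean(0), cv2.minEnclosingCircle(Q[:,:2].astype(np.float32)))
Q=P[region(P,(500,750),(180,400),(142,158))]; print('rim',len(Q),Q.mean(0),cv2.minAreaRect(Q[:,:2].astype(np.float32)),cv2.boxPoints(cv2.minAreaRect(Q[:,:2].astype(np.float32))))
# hook3 tip near px
for n,px in dict(h3=(365.3,244),s=(318,206)).items(): print(n,atz(c,[px],187),dep(c,[px]))
for n,q in dict(bowl=(246,146)).items(): print(n,atz(c,[q],42))
E
```

```text
t1 322 [499.3 345.1  27.2] (498.9583740234375, 345.22509765625) 28.448942184448242
t2 333 [510.6 239.2  27.2] (510.5979919433594, 239.80227661132812) 28.26719856262207
deep 369 [415.1 383.1  43. ] (415.3571472167969, 383.67095947265625) 28.944124221801758
t4 336 [402.6 298.3  27. ] (403.19573974609375, 298.7291564941406) 27.917699813842773
bA [623.  101.8  14. ] 457 [624.4 103.   14.8] (633.2039184570312, 95.06953430175781) 77.02985382080078
bB [496.8   6.9  14. ] 456 [497.6   5.8  14.6] (503.8840026855469, -1.4287300109863281) 80.00032043457031
roof ((661.370849609375, -231.553466796875), (361.2032775878906, 237.18057250976562), 51.086036682128906) [[ 455.7 -297.6]
 [ 640.2 -446.6]
 [ 867.1 -165.5]
 [ 682.5  -16.5]] 211.42581332115034
knob 310 [ 611.5 -191.7  265. ] (612.0322875976562, -193.28773498535156) 22.64307975769043
disc [ 615.5 -194.7   34.3] [ 617.6 -194.   223.1] ((671.899658203125, -235.5709228515625), 198.5529327392578)
rim 275 [675.8 333.6 150.5] ((679.021484375, 333.0047607421875), (163.41647338867188, 82.86442565917969), 54.25579833984375) [[597.7 290.9]
 [664.9 242.5]
 [760.4 375.1]
 [693.1 423.5]]
h3 [[ 489.1 -183.8  187. ]] [[ 489.1 -183.7  187.3]]
s [[578.5 -73.8 187. ]] [[577.6 -73.5 192.5]]
bowl [[765.2 110.2  42. ]]
```

Run:
```python
from h import *
np.set_printoptions(suppress=True,precision=1)
c=load('top0.png'); P=cloud(c); im=c['color'].astype(int)
m=region(P,(560,800),(230,480),(8,200))
z=P[...,2]
# print local map of z
sub=np.where(m,z,0)[140:215,105:215]
big=cv2.resize(cv2.applyColorMap((np.clip(sub/170,0,1)*255).astype(np.uint8),cv2.COLORMAP_JET),None,fx=7,fy=7,interpolation=0)
cv2.imwrite('pics/tz.png',big)
cv2.imwrite('pics/tc.png',cv2.resize(cv2.imread('pics/top0.png')[140:215,105:215],None,fx=7,fy=7,interpolation=cv2.INTER_CUBIC))
```

```text
(no output)
```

View pics/tz.png

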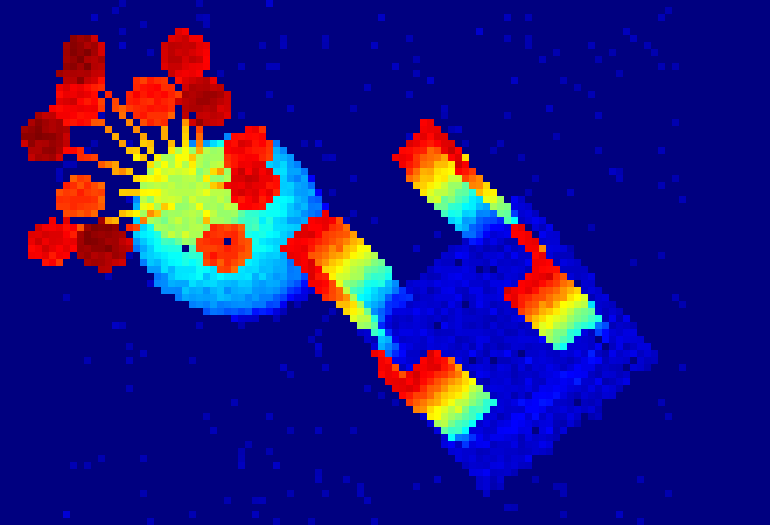

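View pics/tc.png

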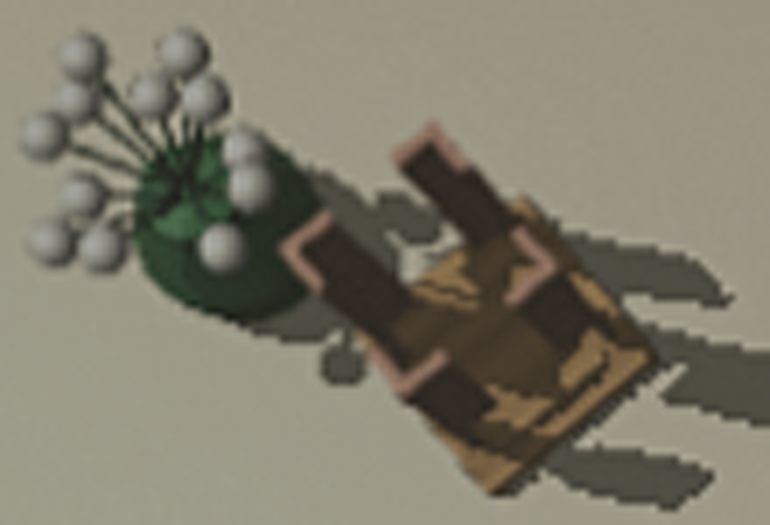

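Run:
```python
from h import *
np.set_printoptions(suppress=True,precision=1)
c=load('top0.png')
px=(np.array([(283,245),(432,120),(557,265),(402,395)])+.5)/7-.5+[105,140]
W=atz(c,px,150); print(W, W.mean(0)); print([np.linalg.norm(W[i]-W[i-1]) for i in range(4)])
for i,j in [(0,3),(1,2),(0,1),(3,2)]: 
    d=W[j]-W[i]; print(np.degrees(np.arctan2(d[1],d[0])))
fl=(np.array([(250,187),(245,148),(222,245)])+.5)/7-.5+[105,140]; print(dep(c,fl))
P=cloud(c); Q=P[region(P,(560,800),(300,480),(60,110))]; print('vase',Q[:,:2].mean(0))
# front lip end on the table
print(atz(c,(np.array([(487,495),(657,358)])+.5)/7-.5+[105,140],12))
```

```text
[[661.4 349.7 150. ]
 [706.8 298.7 150. ]
 [654.4 252.2 150. ]
 [607.9 305.1 150. ]] [657.6 301.4 150. ]
[np.float64(69.75386682036435), np.float64(68.28818458523091), np.float64(70.02328226773687), np.float64(70.45454033394374)]
-140.20532577514044
-138.4259257323385
-48.37710253921098
-48.625054909410544
[[681.1 361.1 155.2]
 [697.3 365.9 147.2]
 [663.5 374.2 140.7]]
vase [681.4 373.2]
[[594.4 303.6  12. ]
 [648.4 239.5  12. ]]
```

>>> {"op": "carry_out", "data": {
  "series": [
    [0, 0, -7, 15, -15, 0, 0],
    [0, 0, -7, 15, -15, 0, 0],
    [0, 0, -7, 15, -15, 0, 0],
    [0, 0, -7, 15, -15, 0, 0],
    [0, 0, -7, 15, -15, 0, 0],
    [0, 0, -7, 15, -15, 0, 0],
    [0, 0, -7, 15, -15, 0, 0],
    [0, 0, -7, 15, -15, 0, 0]
  ],
  "squeeze": 40
}}

```text
time: 0.82
eef_pos: [272.2, 533.3, 226.0]
eef_rot: [2.566, -1.8, -0.002]
contact_force: [0.0, 0.4, 1.2]
opening: 85.3
```

```bash
cat >> h.py <<'E'
def yaw(rot):
    x=R.from_rotvec(rot).as_matrix(); return np.degrees(np.arctan2(x[1,0],x[0,0])), np.degrees(np.arccos(-x[2,2]))
def st():
    s=robot.observe(); np.set_printoptions(suppress=True,precision=2)
    print('t',round(s['time'],2),'pos',s['eef_pos'],'yaw,tilt',yaw(s['eef_rot']),'rz',R.from_rotvec(s['eef_rot']).as_matrix()[:,2].round(3),'F',s['contact_force'],'op',round(s['opening'],1),'q',s['joint_pos']); return s
E
python3 -c "
from h import *
st()"
```

```text
t 0.82 pos [272.23 533.26 226.03] yaw,tilt (np.float64(-70.11048813930189), np.float64(0.4189689053684851)) rz [-0.01 -0.01 -1.  ] F [0.03 0.42 1.2 ] op 85.3 q [ 1.42  0.24 -0.16 -0.   -1.17 -1.07]
```

>>> {"op": "carry_out", "data": {
  "series": [
    [0, 0, -7, 18, -18, 1, 0],
    [0, 0, -7, 18, -18, 1, 0],
    [0, 0, -7, 18, -18, 1, 0],
    [0, 0, -7, 18, -19, 1, 0],
    [0, 0, -7, 18, -19, 1, 0],
    [0, 0, -7, 18, -19, 1, 0],
    [0, 0, -7, 17, -19, 1, 0],
    [0, 0, -7, 17, -19, 1, 0]
  ]
}}

```text
time: 1.48
eef_pos: [418.7, 375.5, 232.4]
eef_rot: [1.388, -2.808, -0.007]
contact_force: [1.1, 0.6, -0.7]
opening: 85.3
```

>>> {"op": "carry_out", "data": {
  "series": [
    [0, 0, -7, 0, 0, 0, 0],
    [0, 0, -6, 0, 0, 0, 0],
    [0, 0, 0, 0, 0, 0, 0]
  ]
}}

```text
time: 1.73
eef_pos: [421.7, 370.6, 232.2]
eef_rot: [1.031, -2.957, -0.007]
contact_force: [-0.4, -0.8, -1.1]
opening: 85.5
```

```bash
python3 -c "
from h import *
st(); c=snap('wrist','w1.png')
snap('top','top1.png')
P=cloud(c); 
Q=P[region(P,(340,480),(320,440),(36,50))]; print(len(Q),Q.mean(0),cv2.minEnclosingCircle(Q[:,:2].astype(np.float32)))
"
```

```text
t 1.73 pos [421.65 370.56 232.2 ] yaw,tilt (np.float64(-141.5656232437734), np.float64(0.6184722001243587)) rz [-0.01  0.   -1.  ] F [-0.43 -0.8  -1.14] op 85.5 q [ 1.06  0.18 -0.23 -0.01 -1.17 -1.96]
2126 [413.97 383.82  40.63] ((414.4459533691406, 384.43084716796875), 27.961732864379883)
```

View pics/w1.png

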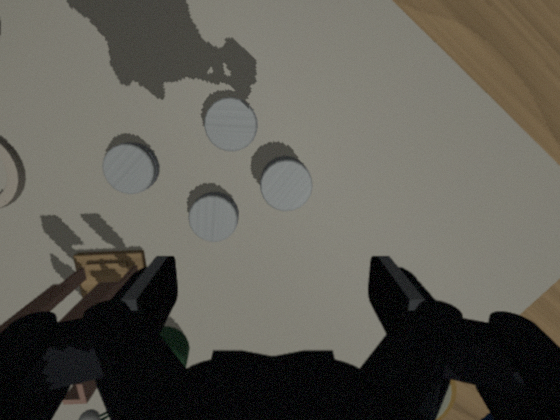

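>>> {"op": "carry_out", "data": {
  "series": [
    [0, -0.6, 2.5, -7, 13, 0, 0],
    [0, 0, 0, 0, 0, -30, 0],
    [0, 0, 0, 0, 0, -35, 0],
    [0, 0, 0, 0, 0, -35, 0],
    [0, 0, 0, 0, 0, -30, 0],
    [0, 0, 0, 0, 0, 0, 0]
  ]
}}

```text
time: 2.33
eef_pos: [413.2, 388.2, 101.1]
eef_rot: [-1.154, 2.914, 0.009]
contact_force: [-0.9, -0.8, -0.2]
opening: 85.3
```

```bash
python3 -c "
from h import *
st(); c=snap('wrist','w2.png')
P=cloud(c); 
Q=P[region(P,(340,480),(320,440),(36,50))]; print(len(Q),Q.mean(0),cv2.minEnclosingCircle(Q[:,:2].astype(np.float32)))
"
```

```text
t 2.33 pos [413.24 388.18 101.1 ] yaw,tilt (np.float64(-136.78083417899182), np.float64(0.5528351820125699)) rz [ 0.01  0.01 -1.  ] F [-0.92 -0.85 -0.15] op 85.3 q [ 1.1   0.3  -0.41  0.   -0.86 -1.92]
5272 [413.58 383.42  40.57] ((414.4979248046875, 384.4422302246094), 27.959192276000977)
```

View pics/w2.png

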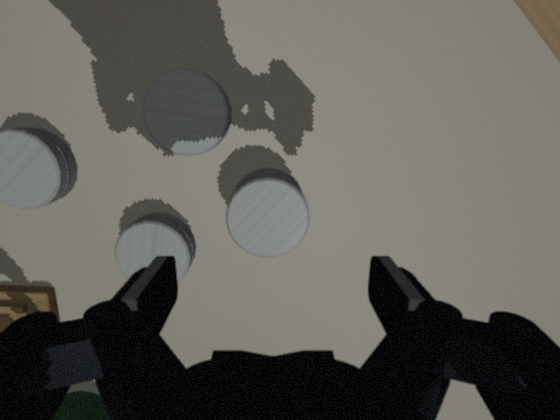

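>>> {"op": "carry_out", "data": {
  "series": [
    [-0.3, 0.3, -2, 1, -4, -10, 0],
    [0, 0, 0, 0, 0, -20, 0],
    [0, 0, 0, 0, 0, -25, 0],
    [0, 0, 0, 0, 0, -20, 0],
    [0, 0, 0, 0, 0, -9, 0],
    [0, 0, 0, 0, 0, 0, 0]
  ]
}}

```text
time: 2.88
eef_pos: [419.6, 392.9, 27.8]
eef_rot: [-1.109, 2.922, 0.018]
contact_force: [-0.1, -0.4, 0.2]
opening: 85.4
```

```bash
python3 -c "
from h import *
st(); 
"
```

```text
t 2.88 pos [419.64 392.9   27.77] yaw,tilt (np.float64(-138.44287350901598), np.float64(1.1571496184710328)) rz [ 0.01  0.02 -1.  ] F [-0.05 -0.41  0.23] op 85.4 q [ 1.09  0.4  -0.47  0.   -0.69 -1.94]
```

>>> {"op": "carry_out", "data": {
  "series": [
    [-1, 0.6, 0, -5, -8, 0, 0],
    [0, 0, 0, 0, 0, 0, 0]
  ]
}}

```text
time: 3.05
eef_pos: [415.1, 385.5, 30.1]
eef_rot: [-1.115, 2.936, -0.002]
contact_force: [-0.8, -1.0, -0.2]
opening: 85.2
```

```bash
python3 -c "
from h import *
st(); 
"
```

```text
t 3.05 pos [415.13 385.54  30.11] yaw,tilt (np.float64(-138.3940498625745), np.float64(0.07758685534351693)) rz [ 0. -0. -1.] F [-0.79 -1.   -0.17] op 85.2 q [ 1.09  0.39 -0.47  0.   -0.71 -1.94]
```

>>> {"op": "carry_out", "data": {
  "series": [
    [0, 0, 0, 0, 0, -10, 0],
    [0, 0, 0, -2, -2, -8, 0],
    [0, 0, 0, 0, 0, 0, 0]
  ]
}}

```text
time: 3.3
eef_pos: [414.3, 385.6, 14.6]
eef_rot: [-1.114, 2.931, 0.005]
contact_force: [0.7, 0.2, -0.4]
opening: 85.4
```

```bash
python3 -c "
from h import *
st(); 
"
```

```text
t 3.3 pos [414.25 385.57  14.57] yaw,tilt (np.float64(-138.36975726027106), np.float64(0.3839151704366942)) rz [ 0.    0.01 -1.  ] F [ 0.7   0.22 -0.38] op 85.4 q [ 1.1   0.41 -0.49  0.   -0.67 -1.94]
```

>>> {"op": "carry_out", "data": {
  "series": [
    [-0.4, 0, 0, 0, -1, -2, 0],
    [0, 0, 0, 0, 0, 0, 80],
    [0, 0, 0, 0, 0, 0, 160],
    [0, 0, 0, 0, 0, 0, 255],
    [0, 0, 0, 0, 0, 0, 255],
    [0, 0, 0, 0, 0, 0, 255],
    [0, 0, 0, 0, 0, 0, 255]
  ]
}}

```text
time: 3.88
eef_pos: [414.3, 384.6, 13.0]
eef_rot: [-1.116, 2.933, -0.006]
contact_force: [0.6, -0.0, -1.7]
opening: 55.0
```

```bash
python3 -c "
from h import *
st(); 
"
```

```text
t 3.88 pos [414.26 384.64  13.01] yaw,tilt (np.float64(-138.33523796512105), np.float64(0.3115662535197999)) rz [ 0.01 -0.   -1.  ] F [ 0.62 -0.03 -1.67] op 55.0 q [ 1.1   0.42 -0.49  0.01 -0.67 -1.95]
```

>>> {"op": "carry_out", "data": {
  "series": [
    [0, 0.3, 0, 0, 0, 20, 255],
    [0, 0, 0, 0, 0, 35, 255],
    [0, 0, 0, 0, 0, 40, 255],
    [0, 0, 0, 0, 0, 40, 255],
    [0, 0, 0, 20, -7, 35, 255],
    [0, 0, 0, 30, -10, 25, 255],
    [0, 0, 0, 30, -10, 0, 255],
    [0, 0, 0, 30, -10, 0, 255]
  ]
}}

```text
time: 4.55
eef_pos: [521.1, 343.7, 217.3]
eef_rot: [1.125, -2.928, 0.01]
contact_force: [-0.9, 0.4, -1.6]
opening: 54.6
```

>>> {"op": "carry_out", "data": {
  "series": [
    [0, 0, 0, 35, -12, 5, 255],
    [0, 0, 0, 30, -12, 5, 255],
    [0, 0, 0, 20, -8, 0, 255],
    [0, 0, 0, 0, 0, 0, 255],
    [0, 0, 0, 0, 0, 0, 255]
  ]
}}

```text
time: 4.97
eef_pos: [615.0, 306.7, 227.9]
eef_rot: [1.119, -2.932, 0.009]
contact_force: [0.1, -0.0, -1.2]
opening: 54.8
```

```bash
python3 -c "
from h import *
st(); c=snap('wrist','w3.png')
"
```

```text
t 4.97 pos [615.05 306.69 227.88] yaw,tilt (np.float64(-138.21027759068667), np.float64(0.3532196550031627)) rz [-0.   -0.01 -1.  ] F [ 0.13 -0.03 -1.19] op 54.8 q [ 0.75  0.38  0.04  0.   -1.23 -1.59]
```

View pics/w3.png

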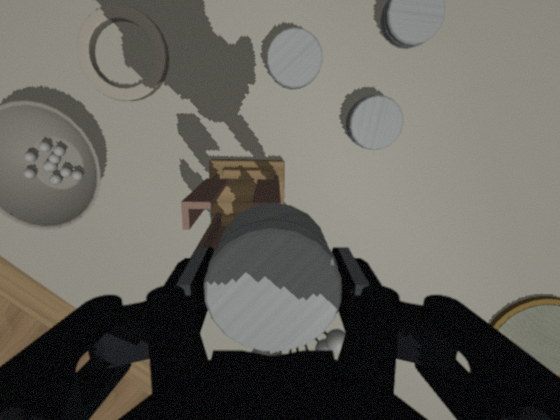

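```bash
python3 -c "
from h import *
np.set_printoptions(suppress=True,precision=1)
c=load('w3.png'); P=cloud(c); m=region(P,(570,740),(220,340),(144,154)); v,u=np.nonzero(m); 
Q=P[m]; print(len(Q),Q[:,2].mean())
im=cv2.imread('pics/w3.png'); im[m]=(0,255,0)
cv2.imwrite('pics/w3r.png',cv2.resize(im[120:320,150:360],None,fx=3,fy=3,interpolation=0))
# in local frame
for f in ['w1.png','w2.png']:
    P2=cloud(load(f)); Q2=P2[region(P2,(570,740),(220,380),(143,155))]; print(f,len(Q2))
"
```

```text
516 148.08058946361078
w1.png 449
w2.png 0
```

View pics/w3r.png

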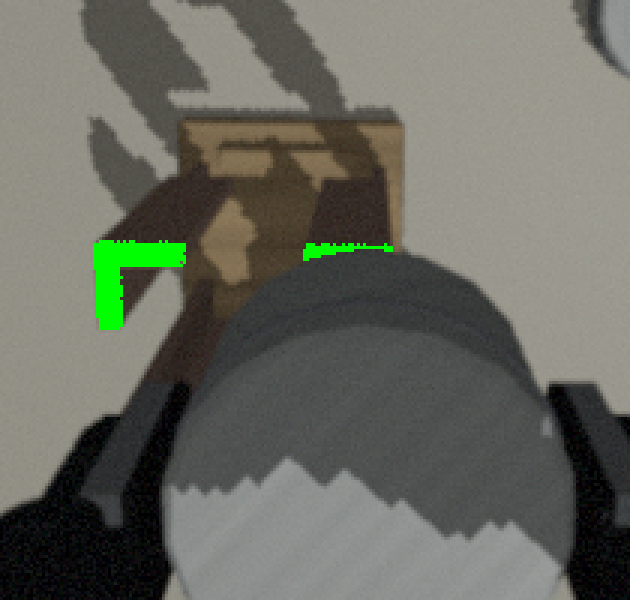

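```bash
python3 -c "
from h import *
c=load('w3.png'); px=np.array([(94,240.5),(393,245.5),(186,241),(303,247)])/3-.33+[150,120]
W=atz(c,px,150); d=W[1]-W[0]; L=np.linalg.norm(d); print(W,L); a=np.degrees(np.arctan2(d[1],d[0])); print('ang',a)
for A,B in [(0,1),(2,3)]:
  m=(W[A]+W[B])/2; 
  for ang in (a,131):
    n=np.array([np.cos(np.radians(ang-90)),np.sin(np.radians(ang-90))]); print(m[:2]+35.5*n)
"
```

```text
[[650.36925461 250.822994   150.        ]
 [604.42660238 303.90870239 150.        ]
 [636.02399251 267.01415156 150.        ]
 [618.79988902 288.41726158 150.        ]] 70.2055533981788
ang 130.87431945128213
[654.24114184 300.59711802]
[654.19011859 300.65594373]
[654.25515411 300.94697639]
[654.20413086 301.0058021 ]
```

```bash
python3 -c "
from h import *
c=load('w3.png'); P=cloud(c); Q=P[region(P,(570,660),(260,350),(250,262))]; print(len(Q),Q[:,2].mean())
e,r=cv2.minEnclosingCircle(Q[:,:2].astype(np.float32)); print(e,r, c['eef'][0])
Rm=R.from_rotvec(c['eef'][1]).as_matrix(); print(Rm.T@(np.array([*e,Q[:,2].mean()])-c['eef'][0]))
"
```

```text
15015 255.57321272215017
(610.3992309570312, 302.1156005859375) 41.29817199707031 [615.04926067 306.69352305 227.87878658]
[  6.64396345  -0.42929341 -27.66287849]
```

```bash
python3 -c "
from h import *
c=load('w3.png'); P=cloud(c); Rm=R.from_rotvec(c['eef'][1]).as_matrix()
T=(P-c['eef'][0])@Rm
m=(np.abs(T[...,2]+28)<4)&(np.abs(T[...,1])<26)&(np.abs(T[...,0])<45)
Q=T[m]
for y in range(-20,21,5):
  q=Q[np.abs(Q[:,1]-y)<.6,0]; h=np.sqrt(28**2-y*y); print(y,q.min().round(1),q.max().round(1),'c',(q.min()+h).round(1),(q.max()-h).round(1))
"
```

```text
-20 -19.7 19.5 c -0.1 -0.1
-15 -23.4 23.2 c 0.2 -0.4
-10 -25.1 26.3 c 1.0 0.1
-5 -27.7 27.1 c -0.1 -0.5
0 -27.6 27.8 c 0.4 -0.2
5 -26.5 26.8 c 1.1 -0.8
10 -25.5 25.3 c 0.7 -0.8
15 -23.2 23.0 c 0.5 -0.6
20 -18.9 18.5 c 0.7 -1.1
```

>>> {"op": "carry_out", "data": {
  "series": [
    [0.4, 0, -0.9, 20, -3, 0, 255],
    [0, 0, 0, 18, -3, 0, 255],
    [0, 0, 0, 0, 0, 0, 255],
    [0, 0, 0, 0, 0, 0, 255]
  ]
}}

```text
time: 5.35
eef_pos: [649.9, 302.3, 226.8]
eef_rot: [1.1, -2.939, -0.003]
contact_force: [-0.4, -0.3, -1.1]
opening: 55.0
```

```bash
python3 -c "
from h import *
st(); c=snap('wrist','w4.png'); snap('top','t4.png')
"
```

```text
t 5.35 pos [649.93 302.26 226.8 ] yaw,tilt (np.float64(-138.95139992400775), np.float64(0.21387783947271816)) rz [-0.  0. -1.] F [-0.42 -0.35 -1.14] op 55.0 q [ 0.7   0.43  0.11 -0.   -1.26 -1.56]
```

View pics/w4.png

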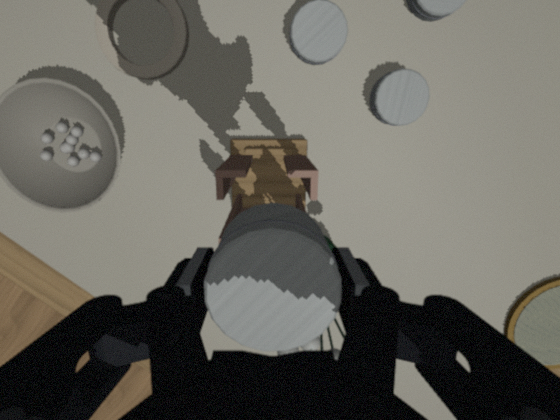

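```bash
cat >> h.py <<'E'
def tower(f,save=None):
    c=load(f); P=cloud(c); Rm=R.from_rotvec(c['eef'][1]).as_matrix(); T=(P-c['eef'][0])@Rm
    m=region(P,(570,740),(220,380),(143,154))
    th=np.radians(130.9); u=np.array([np.cos(th),np.sin(th)]); n=np.array([np.cos(th-np.pi/2),np.sin(th-np.pi/2)])
    q=P[m][:,:2]; a=q@u; b=q@n
    return a,b,u,n
E
python3 -c "
from h import *
np.set_printoptions(suppress=True,precision=1)
for f in ['w3.png','w4.png']:
  a,b,u,n=tower(f); print(f,len(a),np.percentile(a,[0,1,5,50,95,99,100]),np.percentile(b,[0,1,5,50,95,99,100]))
  c0=np.array([654.3,300.8]);print('expect centre',c0@u,c0@n)
"
python3 -c "
from h import *
im=cv2.imread('pics/w4.png'); cv2.imwrite('pics/w4c.png',cv2.resize(im[120:260,190:345],None,fx=5,fy=5,interpolation=cv2.INTER_CUBIC))"
```

```text
w3.png 574 [-237.4 -237.  -236.3 -229.1 -175.  -167.8 -166.3] [656.8 657.  657.2 660.5 678.  778.9 780.7]
expect centre -201.03619088962935 691.5009616425623
w4.png 930 [-237.1 -237.  -236.2 -217.  -167.  -166.1 -166. ] [656.9 657.1 657.3 661.5 676.9 707.6 709.9]
expect centre -201.03619088962935 691.5009616425623
```

View pics/w4c.png

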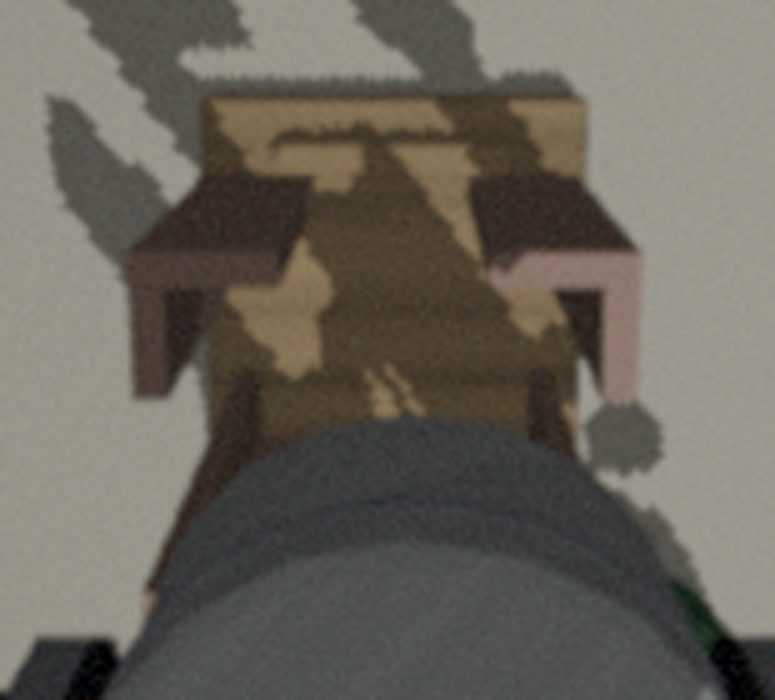

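```bash
python3 -c "
from h import *
a,b,u,n=tower('w4.png'); print(u*-201.6+n*692.3)"
```

```text
[655.27310475 300.89700595]
```

>>> {"op": "carry_out", "data": {
  "series": [
    [0, 0, 0, 6, -2, 0, 255],
    [0, 0, 0, 0, 0, -18, 255],
    [0, 0, 0, 0, 0, -18, 255],
    [0, 0, 0, 0, 0, -10, 255],
    [0, 0, 0, 0, 0, 0, 255],
    [0, 0, 0, 0, 0, 0, 255]
  ]
}}

```text
time: 5.95
eef_pos: [653.8, 302.6, 182.5]
eef_rot: [-1.11, 2.939, 0.004]
contact_force: [0.3, 0.8, -1.4]
opening: 54.9
```

```bash
python3 -c "
from h import *
st()"
```

```text
t 5.95 pos [653.75 302.57 182.54] yaw,tilt (np.float64(-138.62153742222864), np.float64(0.13621195952040854)) rz [-0.  0. -1.] F [ 0.3   0.79 -1.4 ] op 54.9 q [ 0.7   0.46  0.06 -0.   -1.17 -1.55]
```

>>> {"op": "carry_out", "data": {
  "series": [
    [0, 0, -0.5, 2, -2, 0, 255],
    [0, 0, 0, 0, 0, -10, 255],
    [0, 0, 0, 0, 0, 0, 255],
    [0, 0, 0, 0, 0, 0, 255]
  ]
}}

```text
time: 6.28
eef_pos: [656.9, 301.2, 174.7]
eef_rot: [-1.095, 2.94, 0.004]
contact_force: [-0.6, 0.6, -0.6]
opening: 55.0
```

```bash
python3 -c "
from h import *
st()"
```

```text
t 6.28 pos [656.89 301.19 174.66] yaw,tilt (np.float64(-139.13099240020696), np.float64(0.2778974393170022)) rz [ 0.  0. -1.] F [-0.56  0.57 -0.6 ] op 55.0 q [ 0.7   0.47  0.05 -0.   -1.15 -1.55]
```

>>> {"op": "carry_out", "data": {
  "series": [
    [0, 0, 0, -1.5, 0, -6, 255],
    [0, 0, 0, 0, 0, -8, 255],
    [0, 0, 0, 0, 0, -8, 255],
    [0, 0, 0, 0, 0, 0, 255]
  ]
}}

```text
time: 6.62
eef_pos: [655.4, 301.2, 151.4]
eef_rot: [-1.095, 2.939, 0.005]
contact_force: [-0.7, -0.8, -1.5]
opening: 54.4
```

```bash
python3 -c "
from h import *
st();c=snap('wrist','w5.png');c=snap('scene','s5.png')"
```

```text
t 6.62 pos [655.42 301.23 151.35] yaw,tilt (np.float64(-139.14688434272716), np.float64(0.3603653489610616)) rz [ 0.    0.01 -1.  ] F [-0.73 -0.77 -1.53] op 54.4 q [ 0.7   0.48  0.02 -0.   -1.1  -1.56]
```

View pics/w5.png

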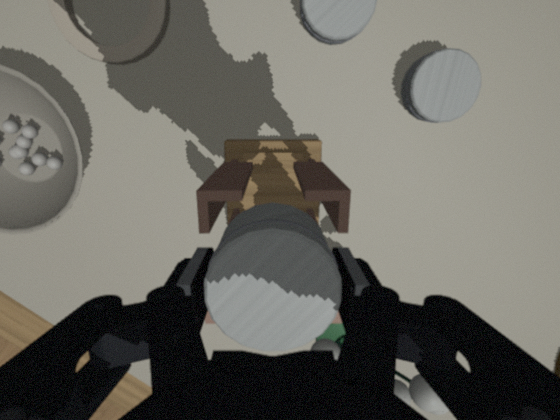

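>>> {"op": "carry_out", "data": {
  "series": [
    [-0.3, 0, 0, 0, 0, -10, 255],
    [0, 0, 0, 0, 0, -10, 255],
    [0, 0, 0, 0, 0, -10, 255],
    [0, 0, 0, 0, 0, 0, 255]
  ]
}}

```text
time: 7.05
eef_pos: [656.5, 301.8, 120.8]
eef_rot: [-1.095, 2.938, -0.003]
contact_force: [-0.6, -0.1, -3.1]
opening: 54.6
```

```bash
python3 -c "
from h import *
st()"
```

```text
t 7.05 pos [656.51 301.79 120.78] yaw,tilt (np.float64(-139.12287213882564), np.float64(0.3809860604981769)) rz [ 0.01  0.   -1.  ] F [-0.6 -0.1 -3.1] op 54.6 q [ 0.7   0.51 -0.02  0.   -1.04 -1.56]
```

>>> {"op": "carry_out", "data": {
  "series": [
    [0, 0.3, 0, -1, -0.5, -10, 255],
    [0, 0, 0, 0, 0, -10, 255],
    [0, 0, 0, 0, 0, 0, 255]
  ]
}}

```text
time: 7.3
eef_pos: [655.0, 301.1, 97.8]
eef_rot: [1.097, -2.944, 0.0]
contact_force: [-0.2, -0.6, -1.7]
opening: 55.0
```

```bash
python3 -c "
from h import *
st()"
```

```text
t 7.3 pos [655.04 301.05  97.8 ] yaw,tilt (np.float64(-139.11799708985626), np.float64(0.009550724623126172)) rz [-0. -0. -1.] F [-0.2  -0.62 -1.69] op 55.0 q [ 0.7   0.53 -0.04 -0.   -1.01 -1.56]
```

>>> {"op": "carry_out", "data": {
  "series": [
    [0, 0, 0, 0, 0, 0, 60],
    [0, 0, 0, 0, 0, 0, 30],
    [0, 0, 0, 0, 0, 0, 30],
    [0, 0, 0, 0, 0, 0, 30],
    [0, 0, 0, 0, 0, 10, 30],
    [0, 0, 0, 0, 0, 20, 30],
    [0, 0, 0, 0, 0, 30, 30],
    [0, 0, 0, 0, 0, 30, 30]
  ]
}}

```text
time: 7.97
eef_pos: [652.6, 299.0, 186.1]
eef_rot: [1.093, -2.935, 0.005]
contact_force: [0.4, 0.4, 0.7]
opening: 75.6
```

>>> {"op": "carry_out", "data": {
  "series": [
    [0, 0, 0, 0, 0, 35, 0],
    [0, 0, 0, 0, 0, 30, 0],
    [0, 0, 0, -20, -5, 10, 0],
    [0, 0, 0, -35, 10, 0, 0],
    [0, 0, 0, -35, 10, 0, 0],
    [0, 0, 0, 0, 0, 0, 0]
  ]
}}

```text
time: 8.47
eef_pos: [564.4, 313.9, 282.5]
eef_rot: [-1.088, 2.935, 0.002]
contact_force: [0.5, 0.0, -0.1]
opening: 85.1
```

```bash
python3 -c "
from h import *
st();c=snap('wrist','w6.png');c=snap('top','t6.png')
cv2.imwrite('pics/t6c.png',cv2.resize(cv2.imread('pics/t6.png')[100:310,90:330],None,fx=3,fy=3,interpolation=cv2.INTER_CUBIC))"
```

```text
t 8.47 pos [564.38 313.93 282.52] yaw,tilt (np.float64(-139.3167369942617), np.float64(0.647635514043833)) rz [ 0.01  0.01 -1.  ] F [ 0.49  0.03 -0.09] op 85.1 q [ 0.81  0.28  0.01  0.   -1.29 -1.67]
```

View pics/w6.png

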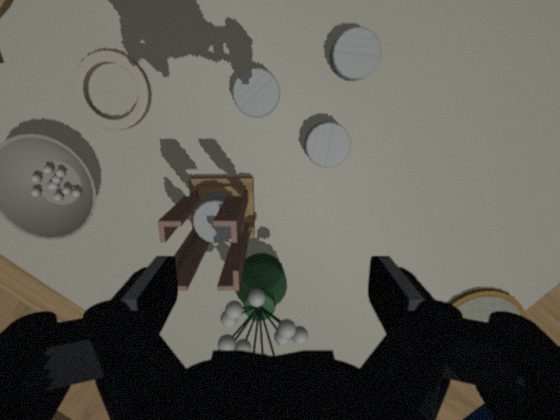

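View pics/t6c.png

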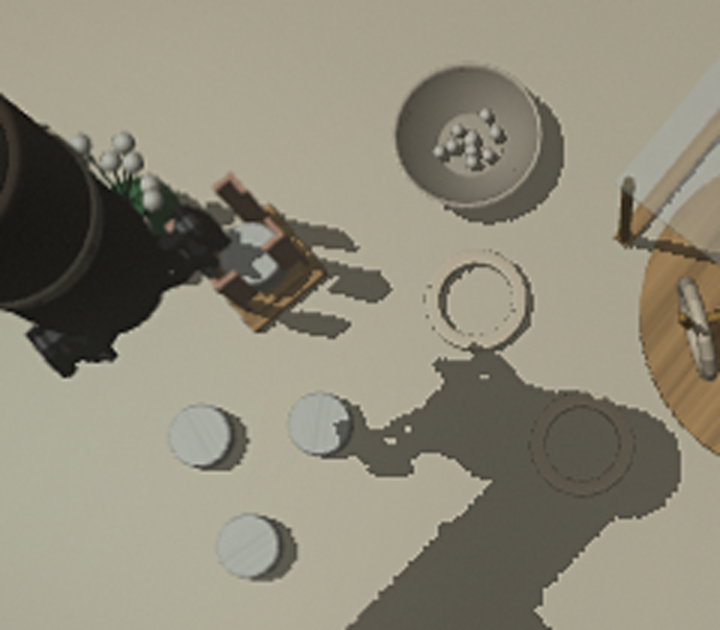

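```bash
cat >> h.py <<'E'
def tins(f):
    c=load(f); P=cloud(c); m=region(P,(350,560),(190,420),(19,33)).astype(np.uint8)
    n,l,s,ce=cv2.connectedComponentsWithStats(m)
    for i in range(1,n):
        if s[i,4]>150:
            Q=P[l==i]; e,r=cv2.minEnclosingCircle(Q[:,:2].astype(np.float32)); print('tin',np.round(e,1),round(r,1),round(Q[:,2].mean(),1),'px',ce[i].round(),'mean',Q.mean(0).round(1))
E
python3 -c "
from h import *
np.set_printoptions(suppress=True,precision=1)
a,b,u,n=tower('w6.png'); k=(a>-245)&(a<-155)&(b>640)&(b<740); a=a[k];b=b[k]
print(np.percentile(a,[0,1,3,97,99,100]),np.percentile(b,[0,1,3,97,99,100]))
tins('w6.png')
c=load('w6.png'); P=cloud(c); Q=P[region(P,(625,685),(270,332),(35,80))]; print('in tower',len(Q),Q.mean(0),np.percentile(Q[:,2],[5,50,95]))
"
```

```text
[-237.5 -236.7 -236.  -166.  -165.9 -165.8] [656.9 657.1 657.3 727.4 728.1 728.5]
tin [402.4 299.4] 27.8 24.6 px [356.  53.] mean [402.7 298.9  24.6]
tin [509.6 239.5] 28.0 24.7 px [256.  92.] mean [509.3 239.6  24.7]
tin [498.3 345.9] 28.1 24.7 px [328. 144.] mean [498.2 345.1  24.7]
in tower 1120 [659.9 295.   52. ] [45.7 52.5 53.7]
```

>>> {"op": "carry_out", "data": {
  "series": [
    [-0.4, 0.4, 0, -22, 11, -20, 0],
    [0, 0, 0, -22, 11, -30, 0],
    [0, 0, 0, -22, 10, -35, 0],
    [0, 0, 0, 0, 0, -35, 0],
    [0, 0, 0, 0, 0, -35, 0],
    [0, 0, 0, 0, 0, -35, 0],
    [0, 0, 0, 0, 0, -20, 0],
    [0, 0, 0, 0, 0, 0, 0]
  ]
}}

```text
time: 9.23
eef_pos: [505.3, 346.5, 71.6]
eef_rot: [-1.083, 2.932, -0.0]
contact_force: [-0.2, -0.7, 0.3]
opening: 85.6
```

```bash
python3 -c "
from h import *
st()"
```

```text
t 9.23 pos [505.3  346.52  71.64] yaw,tilt (np.float64(-139.4529335016495), np.float64(0.9079373079519379)) rz [ 0.01  0.01 -1.  ] F [-0.24 -0.65  0.28] op 85.6 q [ 0.93  0.39 -0.34  0.01 -0.82 -1.8 ]
```

>>> {"op": "carry_out", "data": {
  "series": [
    [-0.6, 0.6, 0, -7, -1, -10, 0],
    [0, 0, 0, 0, 0, -20, 0],
    [0, 0, 0, -1, -1, -18, 0],
    [0, 0, 0, 0, 0, 0, 0]
  ]
}}

```text
time: 9.57
eef_pos: [500.1, 345.7, 24.6]
eef_rot: [-1.085, 2.944, -0.011]
contact_force: [-0.6, -0.6, -0.4]
opening: 85.6
```

```bash
python3 -c "
from h import *
st()"
```

```text
t 9.57 pos [500.14 345.75  24.63] yaw,tilt (np.float64(-139.5309377621922), np.float64(0.438402968350859)) rz [ 0.01 -0.01 -1.  ] F [-0.65 -0.63 -0.39] op 85.6 q [ 0.93  0.45 -0.38  0.01 -0.74 -1.8 ]
```

>>> {"op": "carry_out", "data": {
  "series": [
    [0.3, 0.3, 0, -2, 0, -9, 0],
    [0, 0, 0, 0, 0, -8, 0],
    [0, 0, 0, 0, 0, 0, 0],
    [0, 0, 0, 0, 0, 0, 0]
  ]
}}

```text
time: 9.9
eef_pos: [500.5, 348.1, 10.3]
eef_rot: [-1.086, 2.943, 0.004]
contact_force: [-1.0, -0.4, 0.3]
opening: 85.3
```

```bash
python3 -c "
from h import *
st()"
```

```text
t 9.9 pos [500.49 348.07  10.34] yaw,tilt (np.float64(-139.51325092350285), np.float64(0.28770018393195823)) rz [ 0.  0. -1.] F [-1.01 -0.37  0.33] op 85.3 q [ 0.93  0.47 -0.39  0.   -0.71 -1.79]
```

>>> {"op": "carry_out", "data": {
  "series": [
    [0, 0, 0, -2, -2.5, -3, 0],
    [0, 0, 0, 0, 0, 0, 60],
    [0, 0, 0, 0, 0, 0, 120],
    [0, 0, 0, 0, 0, 0, 255],
    [0, 0, 0, 0, 0, 0, 255],
    [0, 0, 0, 0, 0, 0, 255]
  ]
}}

```text
time: 10.4
eef_pos: [499.5, 346.7, 10.5]
eef_rot: [-1.085, 2.939, 0.007]
contact_force: [0.4, 0.4, -0.7]
opening: 53.6
```

```bash
python3 -c "
from h import *
st()"
```

```text
t 10.4 pos [499.54 346.67  10.53] yaw,tilt (np.float64(-139.4791010242619), np.float64(0.5576104570802142)) rz [ 0.01  0.01 -1.  ] F [ 0.38  0.41 -0.67] op 53.6 q [ 0.93  0.47 -0.39  0.   -0.7  -1.79]
```

>>> {"op": "carry_out", "data": {
  "series": [
    [-0.3, 0.3, 0, 0, 0, 20, 255],
    [0, 0, 0, 0, 0, 35, 255],
    [0, 0, 0, 0, 0, 40, 255],
    [0, 0, 0, 0, 0, 40, 255],
    [0, 0, 0, 20, -6, 35, 255],
    [0, 0, 0, 35, -10, 25, 255],
    [0, 0, 0, 35, -10, 0, 255],
    [0, 0, 0, 35, -10, 0, 255]
  ]
}}

```text
time: 11.07
eef_pos: [618.2, 308.6, 215.1]
eef_rot: [1.098, -2.942, 0.002]
contact_force: [0.1, 0.3, -2.8]
opening: 53.8
```

```bash
cat >> h.py <<'E'
def held(f,h):
    c=load(f); P=cloud(c); Rm=R.from_rotvec(c['eef'][1]).as_matrix(); T=(P-c['eef'][0])@Rm
    m=(np.abs(T[...,2]+h)<4)&(np.abs(T[...,1])<24)&(np.abs(T[...,0])<45); Q=T[m]; print('held z',Q[:,2].mean())
    for y in range(-20,21,10):
      q=Q[np.abs(Q[:,1]-y)<.6,0]; 
      if len(q): h=np.sqrt(28**2-y*y); print(y,q.min().round(1),q.max().round(1),'c',((q.min()+q.max())/2).round(1))
E
python3 -c "
from h import *
st(); snap('wrist','w7.png'); held('w7.png',18)"
```

```text
t 11.07 pos [618.21 308.6  215.09] yaw,tilt (np.float64(-139.0543842536853), np.float64(0.07748407289974629)) rz [-0. -0. -1.] F [ 0.07  0.26 -2.81] op 53.8 q [ 0.74  0.39  0.03  0.   -1.21 -1.6 ]
held z -14.918091481627597
-20 -17.6 19.7 c 1.0
-10 -24.5 26.6 c 1.1
0 -25.5 28.4 c 1.5
10 -23.1 25.8 c 1.3
20 -16.9 19.4 c 1.3
```

View pics/w7.png

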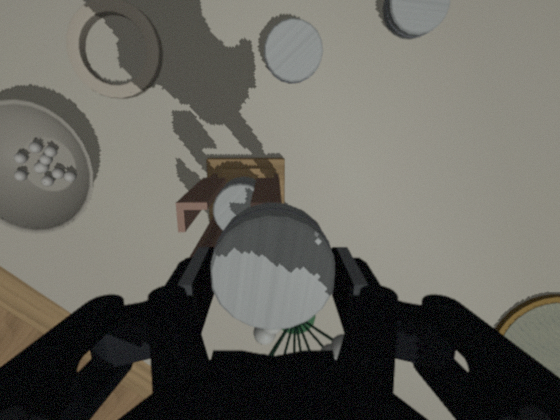

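>>> {"op": "carry_out", "data": {
  "series": [
    [0, 0, 0, 20, -4, 0, 255],
    [0, 0, 0, 19, -3, -10, 255],
    [0, 0, 0, 0, 0, -18, 255],
    [0, 0, 0, 0, 0, -12, 255],
    [0, 0, 0, 0, 0, 0, 255],
    [0, 0, 0, 0, 0, 0, 255]
  ]
}}

```text
time: 11.62
eef_pos: [668.0, 296.0, 172.2]
eef_rot: [-1.087, 2.947, -0.005]
contact_force: [-0.8, 0.1, -0.4]
opening: 53.8
```

```bash
python3 -c "
from h import *
st()"
```

```text
t 11.62 pos [668.02 295.98 172.17] yaw,tilt (np.float64(-139.4905327964383), np.float64(0.19075688938472626)) rz [ 0. -0. -1.] F [-0.84  0.05 -0.42] op 53.8 q [ 0.68  0.48  0.07  0.   -1.16 -1.55]
```

>>> {"op": "carry_out", "data": {
  "series": [
    [0, 0, 0.3, -11, 6, 0, 255],
    [0, 0, 0, 0, 0, 0, 255],
    [0, 0, 0, 0, 0, 0, 255]
  ]
}}

```text
time: 11.87
eef_pos: [655.1, 303.0, 173.2]
eef_rot: [-1.098, 2.943, -0.006]
contact_force: [0.3, -0.3, -0.2]
opening: 54.0
```

```bash
python3 -c "
from h import *
st()"
```

```text
t 11.87 pos [655.1  303.   173.23] yaw,tilt (np.float64(-139.09286754725167), np.float64(0.2045610615701522)) rz [ 0. -0. -1.] F [ 0.27 -0.25 -0.23] op 54.0 q [ 0.7   0.47  0.05  0.   -1.15 -1.56]
```

>>> {"op": "carry_out", "data": {
  "series": [
    [0, 0, 0, 1.3, -1.1, -5, 255],
    [0, 0, 0, 0, 0, -8, 255],
    [0, 0, 0, 0, 0, -8, 255],
    [0, 0, 0, 0, 0, 0, 255],
    [0, 0, 0, 0, 0, 0, 255]
  ]
}}

```text
time: 12.28
eef_pos: [656.1, 303.4, 153.0]
eef_rot: [-1.1, 2.938, -0.004]
contact_force: [-0.0, 0.5, -0.6]
opening: 53.3
```

```bash
python3 -c "
from h import *
st()"
```

```text
t 12.28 pos [656.15 303.39 153.03] yaw,tilt (np.float64(-138.95916228117275), np.float64(0.29021373881570434)) rz [ 0.01 -0.   -1.  ] F [-0.01  0.52 -0.61] op 53.3 q [ 0.7   0.48  0.02  0.   -1.11 -1.56]
```

>>> {"op": "carry_out", "data": {
  "series": [
    [0, 0.3, 0, 0.5, -1.6, -4, 255],
    [0, 0, 0, 0, 0, -10, 255],
    [0, 0, 0, -0.5, -0.5, -10, 255],
    [0, 0, 0, -0.5, -0.5, -10, 255],
    [0, 0, 0, 0, 0, 0, 255]
  ]
}}

```text
time: 12.7
eef_pos: [655.6, 299.9, 114.9]
eef_rot: [1.099, -2.941, 0.0]
contact_force: [-0.5, -0.7, -0.8]
opening: 54.2
```

```bash
python3 -c "
from h import *
st()"
```

```text
t 12.7 pos [655.61 299.94 114.88] yaw,tilt (np.float64(-139.01363030767936), np.float64(0.09957786645800484)) rz [-0. -0. -1.] F [-0.45 -0.71 -0.78] op 54.2 q [ 0.7   0.51 -0.02 -0.   -1.04 -1.55]
```

>>> {"op": "carry_out", "data": {
  "series": [
    [0, 0, 0, 0.5, 1.5, -6, 255],
    [0, 0, 0, 0, 0, -8, 255],
    [0, 0, 0, 0, 0, 0, 255],
    [0, 0, 0, 0, 0, 0, 60],
    [0, 0, 0, 0, 0, 0, 30],
    [0, 0, 0, 0, 0, 0, 30],
    [0, 0, 0, 0, 0, 0, 30]
  ]
}}

```text
time: 13.28
eef_pos: [656.4, 301.5, 98.6]
eef_rot: [1.1, -2.94, 0.002]
contact_force: [-0.3, 0.1, -0.5]
opening: 75.5
```

>>> {"op": "carry_out", "data": {
  "series": [
    [0, 0, 0, 0, 0, 15, 30],
    [0, 0, 0, 0, 0, 25, 30],
    [0, 0, 0, 0, 0, 35, 30],
    [0, 0, 0, 0, 0, 35, 0],
    [0, 0, 0, -15, -5, 35, 0],
    [0, 0, 0, -35, -15, 25, 0],
    [0, 0, 0, -35, -15, 0, 0],
    [0, 0, 0, 0, 0, 0, 0]
  ]
}}

```text
time: 13.95
eef_pos: [570.3, 264.7, 272.9]
eef_rot: [1.097, -2.939, 0.003]
contact_force: [0.4, -0.1, -1.6]
opening: 85.7
```

```bash
python3 -c "
from h import *
st();c=snap('wrist','w8.png');tins('w8.png')
P=cloud(c); Q=P[region(P,(625,685),(270,332),(35,110))]; print('in tower',len(Q),Q.mean(0),np.percentile(Q[:,2],[5,50,95]))"
```

```text
t 13.95 pos [570.31 264.68 272.94] yaw,tilt (np.float64(-139.07395632866698), np.float64(0.27486541722385843)) rz [-0. -0. -1.] F [ 0.44 -0.09 -1.59] op 85.7 q [ 0.74  0.26 -0.03  0.   -1.28 -1.6 ]
tin [402.  299.1] 28.1 24.6 px [392.  82.] mean [402.5 298.3  24.6]
tin [509.5 239.8] 27.9 24.7 px [291. 120.] mean [509.3 239.5  24.7]
in tower 1646 [652.96 295.93  75.38] [48.31 78.43 79.67]
```

View pics/w8.png

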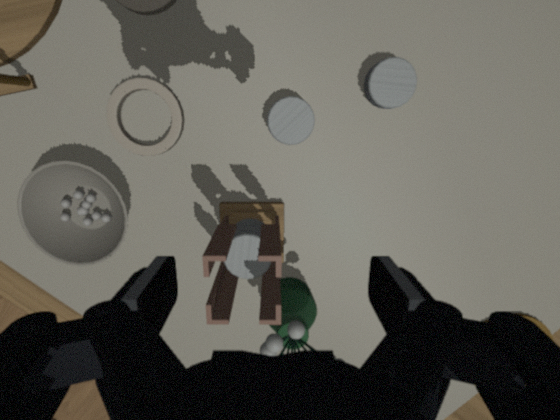

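>>> {"op": "carry_out", "data": {
  "series": [
    [0, 0, 0, -21, -8, -20, 0],
    [0, 0, 0, -21, -8, -30, 0],
    [0, 0, 0, -21, -8, -35, 0],
    [0, 0, 0, 0, 0, -35, 0],
    [0, 0, 0, -1, 0, -35, 0],
    [0, 0, 0, -1, 0, -35, 0],
    [0, 0, 0, 0, 0, -15, 0],
    [0, 0, 0, 0, 0, 0, 0]
  ]
}}

```text
time: 14.67
eef_pos: [508.9, 243.0, 69.7]
eef_rot: [-1.094, 2.925, 0.006]
contact_force: [-0.4, 0.3, 1.0]
opening: 85.3
```

```bash
python3 -c "
from h import *
st()"
```

```text
t 14.67 pos [508.86 243.01  69.69] yaw,tilt (np.float64(-138.982214182188), np.float64(1.07473383384773)) rz [ 0.02  0.01 -1.  ] F [-0.36  0.31  1.05] op 85.3 q [ 0.8   0.33 -0.46  0.01 -0.77 -1.66]
```

>>> {"op": "carry_out", "data": {
  "series": [
    [-0.5, 0.9, 0, 0, -3.5, -10, 0],
    [0, 0, 0, 0, 0, -20, 0],
    [0, 0, 0, -1, -1, -20, 0],
    [0, 0, 0, 0, 0, -5, 0],
    [0, 0, 0, 0, 0, 0, 0],
    [0, 0, 0, 0, 0, 0, 0]
  ]
}}

```text
time: 15.17
eef_pos: [513.3, 241.4, 16.4]
eef_rot: [-1.102, 2.938, 0.003]
contact_force: [-0.6, 0.3, 0.3]
opening: 85.4
```

```bash
python3 -c "
from h import *
st()"
```

```text
t 15.17 pos [513.26 241.41  16.35] yaw,tilt (np.float64(-138.88689581272354), np.float64(0.22396475509878216)) rz [ 0.  0. -1.] F [-0.56  0.27  0.27] op 85.4 q [ 0.78  0.41 -0.48 -0.   -0.68 -1.64]
```

>>> {"op": "carry_out", "data": {
  "series": [
    [0, 0, 0, -3.5, -1.7, -4, 0],
    [0, 0, 0, 0, 0, -3, 0],
    [0, 0, 0, 0, 0, 0, 0],
    [0, 0, 0, 0, 0, 0, 0]
  ]
}}

```text
time: 15.5
eef_pos: [511.8, 241.4, 12.7]
eef_rot: [-1.101, 2.933, 0.006]
contact_force: [-0.3, 0.3, 0.2]
opening: 85.3
```

```bash
python3 -c "
from h import *
st()"
```

```text
t 15.5 pos [511.81 241.39  12.68] yaw,tilt (np.float64(-138.8605583946222), np.float64(0.5623540816580631)) rz [ 0.01  0.01 -1.  ] F [-0.31  0.27  0.19] op 85.3 q [ 0.79  0.41 -0.49  0.   -0.66 -1.64]
```

>>> {"op": "carry_out", "data": {
  "series": [
    [-0.3, 0.3, 0, -3, -2, -5, 0],
    [0, 0, 0, 0, 0, 0, 60],
    [0, 0, 0, 0, 0, 0, 120],
    [0, 0, 0, 0, 0, 0, 255],
    [0, 0, 0, 0, 0, 0, 255],
    [0, 0, 0, 0, 0, 0, 255]
  ]
}}

```text
time: 16.0
eef_pos: [508.9, 239.7, 9.1]
eef_rot: [-1.104, 2.938, 0.002]
contact_force: [-0.9, -0.6, -0.3]
opening: 54.1
```

```bash
python3 -c "
from h import *
st()"
```

```text
t 16.0 pos [508.86 239.68   9.06] yaw,tilt (np.float64(-138.81350936137346), np.float64(0.20902851608277473)) rz [ 0.  0. -1.] F [-0.85 -0.57 -0.28] op 54.1 q [ 0.79  0.42 -0.5   0.   -0.65 -1.64]
```

>>> {"op": "carry_out", "data": {
  "series": [
    [0, 0, 0, 0, 0, 20, 255],
    [0, 0, 0, 0, 0, 35, 255],
    [0, 0, 0, 0, 0, 40, 255],
    [0, 0, 0, 0, 0, 40, 255],
    [0, 0, 0, 10, 5, 40, 255],
    [0, 0, 0, 30, 13, 20, 255],
    [0, 0, 0, 35, 15, 0, 255],
    [0, 0, 0, 20, 8, 0, 255]
  ]
}}

```text
time: 16.67
eef_pos: [599.6, 276.8, 214.4]
eef_rot: [1.105, -2.94, 0.001]
contact_force: [0.6, 0.6, -0.9]
opening: 54.0
```

>>> {"op": "carry_out", "data": {
  "series": [
    [0, 0, 0, 10, 4, 0, 255],
    [0, 0, 0, 0, 0, 0, 255]
  ]
}}

```text
time: 16.83
eef_pos: [613.9, 282.5, 214.7]
eef_rot: [-1.104, 2.939, -0.0]
contact_force: [0.5, 0.0, -1.5]
opening: 54.0
```

```bash
python3 -c "
from h import *
st(); snap('wrist','w9.png'); held('w9.png',16)"
```

```text
t 16.83 pos [613.91 282.49 214.72] yaw,tilt (np.float64(-138.82417409666346), np.float64(0.0975735459961751)) rz [ 0.  0. -1.] F [ 0.49  0.01 -1.5 ] op 54.0 q [ 0.72  0.37 -0.01  0.   -1.19 -1.57]
held z -15.554164459268899
-20 -21.6 19.4 c -1.1
-10 -27.1 25.4 c -0.9
0 -28.2 27.0 c -0.6
10 -26.5 24.6 c -0.9
20 -20.0 17.9 c -1.0
```

>>> {"op": "carry_out", "data": {
  "series": [
    [0, 0, -0.2, 20, 9, 0, 255],
    [0, 0, 0, 19, 8, -10, 255],
    [0, 0, 0, 0, 0, -18, 255],
    [0, 0, 0, 0, 0, -12, 255],
    [0, 0, 0, 0, 0, 0, 255],
    [0, 0, 0, 0, 0, 0, 255]
  ]
}}

```text
time: 17.38
eef_pos: [648.2, 297.5, 171.5]
eef_rot: [1.098, -2.939, 0.0]
contact_force: [0.1, 0.5, 0.3]
opening: 54.4
```

```bash
python3 -c "
from h import *
st()"
```

```text
t 17.38 pos [648.16 297.47 171.52] yaw,tilt (np.float64(-139.04267905681039), np.float64(0.23427176238513364)) rz [-0. -0. -1.] F [0.07 0.53 0.32] op 54.4 q [ 0.7   0.46  0.03 -0.   -1.15 -1.56]
```

>>> {"op": "carry_out", "data": {
  "series": [
    [0, 0, 0, 6.5, 3, 0, 255],
    [0, 0, 0, 0, 0, 0, 255],
    [0, 0, 0, 0, 0, 0, 255]
  ]
}}

```text
time: 17.63
eef_pos: [654.2, 300.5, 173.5]
eef_rot: [1.099, -2.94, 0.0]
contact_force: [0.1, -0.7, -0.7]
opening: 54.2
```

```bash
python3 -c "
from h import *
st()"
```

```text
t 17.63 pos [654.2  300.51 173.55] yaw,tilt (np.float64(-138.99904919462045), np.float64(0.18641273508443246)) rz [-0. -0. -1.] F [ 0.08 -0.66 -0.74] op 54.2 q [ 0.7   0.47  0.05 -0.   -1.16 -1.55]
```

>>> {"op": "carry_out", "data": {
  "series": [
    [0, 0, 0, 0.5, 0, -5, 255],
    [0, 0, 0, 0, 0, -8, 255],
    [0, 0, 0, 0, 0, -8, 255],
    [0, 0, 0, 0, 0, 0, 255]
  ]
}}

```text
time: 17.97
eef_pos: [655.2, 301.2, 153.3]
eef_rot: [-1.1, 2.942, 0.002]
contact_force: [-0.8, 0.5, -1.1]
opening: 54.2
```

```bash
python3 -c "
from h import *
st()"
```

```text
t 17.97 pos [655.25 301.17 153.31] yaw,tilt (np.float64(-138.98725353527144), np.float64(0.0857248779076647)) rz [ 0.  0. -1.] F [-0.76  0.5  -1.09] op 54.2 q [ 0.7   0.48  0.02 -0.   -1.11 -1.55]
```

>>> {"op": "carry_out", "data": {
  "series": [
    [0, 0, 0, -0.5, -0.7, -10, 255],
    [0, 0, 0, 0, 0, -10, 255],
    [0, 0, 0, -0.5, -0.5, -10, 255],
    [0, 0, 0, 0, 0, 0, 255]
  ]
}}

```text
time: 18.3
eef_pos: [653.5, 299.4, 119.2]
eef_rot: [1.1, -2.942, -0.002]
contact_force: [-0.5, -0.3, -1.0]
opening: 54.4
```

```bash
python3 -c "
from h import *
st()"
```

```text
t 18.3 pos [653.48 299.36 119.16] yaw,tilt (np.float64(-139.0039639326369), np.float64(0.06293499525969949)) rz [-0.  0. -1.] F [-0.48 -0.25 -1.03] op 54.4 q [ 0.7   0.51 -0.02 -0.   -1.05 -1.55]
```

>>> {"op": "carry_out", "data": {
  "series": [
    [0, 0, 0, 1.2, 1.2, -6, 255],
    [0, 0, 0, 0, 0, 0, 255],
    [0, 0, 0, 0, 0, 0, 60],
    [0, 0, 0, 0, 0, 0, 30],
    [0, 0, 0, 0, 0, 0, 30],
    [0, 0, 0, 0, 0, 0, 30],
    [0, 0, 0, 0, 0, 15, 30],
    [0, 0, 0, 0, 0, 25, 30]
  ]
}}

```text
time: 18.97
eef_pos: [652.8, 299.3, 147.8]
eef_rot: [1.096, -2.935, 0.002]
contact_force: [-0.0, 0.1, 0.0]
opening: 75.8
```

>>> {"op": "carry_out", "data": {
  "series": [
    [0, 0, 0, 0, 0, 35, 30],
    [0, 0, 0, 0, 0, 35, 0],
    [0, 0, 0, -20, -5, 35, 0],
    [0, 0, 0, -35, -5, 15, 0],
    [0, 0, 0, -35, -5, 0, 0],
    [0, 0, 0, -35, -5, 0, 0],
    [0, 0, 0, 0, 0, 0, 0]
  ]
}}

```text
time: 19.55
eef_pos: [526.5, 278.0, 280.1]
eef_rot: [-1.095, 2.942, 0.002]
contact_force: [0.7, -1.1, 0.3]
opening: 85.4
```

```bash
python3 -c "
from h import *
st();c=snap('wrist','w10.png');tins('w10.png')
P=cloud(c); Q=P[region(P,(625,685),(270,332),(35,130))]; print('in tower',len(Q),Q.mean(0),np.percentile(Q[:,2],[5,50,95]))"
```

```text
t 19.55 pos [526.48 278.01 280.13] yaw,tilt (np.float64(-139.16432867988902), np.float64(0.1307039788652707)) rz [ 0.  0. -1.] F [ 0.69 -1.11  0.26] op 85.4 q [ 0.81  0.2  -0.1  -0.   -1.27 -1.67]
tin [401.8 299.4] 28.3 24.6 px [355. 103.] mean [402.1 298.8  24.6]
in tower 2088 [652.02 294.52  96.11] [ 50.59 104.17 105.56]
```

View pics/w10.png

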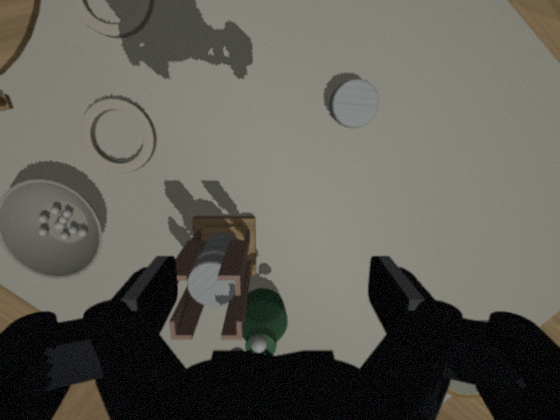

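>>> {"op": "carry_out", "data": {
  "series": [
    [0, 0, 0, -35, 6, -10, 0],
    [0, 0, 0, -35, 6, -30, 0],
    [0, 0, 0, -30, 5, -35, 0],
    [0, 0, 0, -22, 4, -35, 0],
    [0, 0, 0, -2, -1, -35, 0],
    [0, 0, 0, -2, -1, -35, 0],
    [0, 0, 0, 0, 0, -20, 0],
    [0, 0, 0, 0, 0, 0, 0]
  ]
}}

```text
time: 20.27
eef_pos: [404.1, 300.4, 82.4]
eef_rot: [-1.09, 2.924, 0.014]
contact_force: [-0.0, -0.9, 0.4]
opening: 85.5
```

```bash
python3 -c "
from h import *
st();c=snap('wrist','w11.png');tins('w11.png')"
```

```text
t 20.27 pos [404.08 300.4   82.41] yaw,tilt (np.float64(-139.10613308846612), np.float64(1.2902457533731846)) rz [ 0.02  0.01 -1.  ] F [-0.03 -0.88  0.35] op 85.5 q [ 1.04  0.22 -0.58  0.01 -0.75 -1.9 ]
tin [402.4 299.6] 28.2 24.6 px [274. 216.] mean [401.1 298.4  24.6]
```

>>> {"op": "carry_out", "data": {
  "series": [
    [-0.6, 1, 0, -2, -1, -15, 0],
    [0, 0, 0, 0, 0, -20, 0],
    [0, 0, 0, -2, -1, -20, 0],
    [0, 0, 0, -2, -1, -8, 0],
    [0, 0, 0, 0, 0, 0, 0]
  ]
}}

```text
time: 20.73
eef_pos: [405.4, 304.6, 27.1]
eef_rot: [-1.095, 2.931, 0.018]
contact_force: [0.5, -0.3, -0.2]
opening: 85.7
```

```bash
python3 -c "
from h import *
st()"
```

```text
t 20.73 pos [405.36 304.6   27.08] yaw,tilt (np.float64(-139.045496787005), np.float64(0.9641870553044336)) rz [ 0.01  0.01 -1.  ] F [ 0.51 -0.27 -0.23] op 85.7 q [ 1.03  0.31 -0.61 -0.   -0.63 -1.89]
```

>>> {"op": "carry_out", "data": {
  "series": [
    [-0.6, 0.7, 0, -4, -5.5, -8, 0],
    [0, 0, 0, 0, 0, -7, 0],
    [0, 0, 0, 0, 0, 0, 0]
  ]
}}

```text
time: 20.98
eef_pos: [403.3, 301.1, 14.6]
eef_rot: [-1.1, 2.942, 0.013]
contact_force: [-0.4, -0.2, -0.5]
opening: 85.4
```

```bash
python3 -c "
from h import *
st()"
```

```text
t 20.98 pos [403.29 301.1   14.57] yaw,tilt (np.float64(-139.0178899994466), np.float64(0.4623391551110881)) rz [-0.    0.01 -1.  ] F [-0.38 -0.16 -0.52] op 85.4 q [ 1.03  0.33 -0.62 -0.01 -0.61 -1.87]
```

>>> {"op": "carry_out", "data": {
  "series": [
    [-0.4, 0, 0, -1.5, -2.3, -7, 0],
    [0, 0, 0, 0, 0, 0, 60],
    [0, 0, 0, 0, 0, 0, 120],
    [0, 0, 0, 0, 0, 0, 255],
    [0, 0, 0, 0, 0, 0, 255],
    [0, 0, 0, 0, 0, 0, 255]
  ]
}}

```text
time: 21.48
eef_pos: [402.5, 299.6, 9.2]
eef_rot: [-1.101, 2.942, 0.003]
contact_force: [-0.2, 0.4, -0.3]
opening: 54.3
```

```bash
python3 -c "
from h import *
st()"
```

```text
t 21.48 pos [402.53 299.58   9.2 ] yaw,tilt (np.float64(-138.97435663314477), np.float64(0.12464550697102209)) rz [-0.  0. -1.] F [-0.2   0.37 -0.31] op 54.3 q [ 1.03  0.34 -0.63 -0.   -0.6  -1.88]
```

>>> {"op": "carry_out", "data": {
  "series": [
    [0, 0, 0, 0, 0, 20, 255],
    [0, 0, 0, 0, 0, 35, 255],
    [0, 0, 0, 0, 0, 40, 255],
    [0, 0, 0, 10, 0, 40, 255],
    [0, 0, 0, 30, 0, 40, 255],
    [0, 0, 0, 35, 0, 25, 255],
    [0, 0, 0, 35, 0, 0, 255],
    [0, 0, 0, 35, 0, 0, 255]
  ]
}}

```text
time: 22.15
eef_pos: [538.7, 295.6, 213.7]
eef_rot: [-1.11, 2.938, 0.001]
contact_force: [0.0, 0.7, -2.1]
opening: 53.9
```

>>> {"op": "carry_out", "data": {
  "series": [
    [0, 0, 0, 30, 0, 0, 255],
    [0, 0, 0, 20, 0, 0, 255],
    [0, 0, 0, 10, 0, 0, 255],
    [0, 0, 0, 0, 0, 0, 255]
  ]
}}

```text
time: 22.48
eef_pos: [607.9, 294.6, 214.2]
eef_rot: [-1.103, 2.937, 0.002]
contact_force: [0.3, 0.6, -0.8]
opening: 54.2
```

```bash
python3 -c "
from h import *
st(); snap('wrist','w12.png'); held('w12.png',16)"
```

```text
t 22.48 pos [607.94 294.62 214.22] yaw,tilt (np.float64(-138.81359022520832), np.float64(0.2505457796602598)) rz [ 0.  0. -1.] F [ 0.31  0.6  -0.77] op 54.2 q [ 0.74  0.37 -0.02  0.   -1.18 -1.59]
held z -15.698182784200174
-20 -19.7 20.1 c 0.2
-10 -25.8 26.1 c 0.1
0 -28.1 27.9 c -0.1
10 -25.2 25.9 c 0.4
20 -18.5 19.2 c 0.4
```

Centred. Target (655.4, 301).

>>> {"op": "carry_out", "data": {
  "series": [
    [0, 0, -0.2, 23, 3, 0, 255],
    [0, 0, 0, 22, 3, -10, 255],
    [0, 0, 0, 0, 0, -18, 255],
    [0, 0, 0, 0, 0, -12, 255],
    [0, 0, 0, 0, 0, 0, 255],
    [0, 0, 0, 0, 0, 0, 255]
  ]
}}

```text
time: 23.03
eef_pos: [648.5, 301.0, 173.0]
eef_rot: [-1.102, 2.94, 0.003]
contact_force: [0.2, -0.5, 0.4]
opening: 54.2
```

```bash
python3 -c "
from h import *
st()"
```

```text
t 23.03 pos [648.55 301.05 173.01] yaw,tilt (np.float64(-138.91825204386302), np.float64(0.14738109312347425)) rz [ 0.  0. -1.] F [ 0.25 -0.48  0.44] op 54.2 q [ 0.71  0.46  0.03 -0.   -1.14 -1.56]
```

>>> {"op": "carry_out", "data": {
  "series": [
    [0, 0, 0, 6.5, 0, 0, 255],
    [0, 0, 0, 0, 0, 0, 255],
    [0, 0, 0, 0, 0, -3, 255]
  ]
}}

```text
time: 23.28
eef_pos: [654.7, 302.0, 173.1]
eef_rot: [-1.104, 2.937, 0.004]
contact_force: [-0.5, 0.0, 0.1]
opening: 54.3
```

```bash
python3 -c "
from h import *
st()"
```

```text
t 23.28 pos [654.73 302.01 173.09] yaw,tilt (np.float64(-138.8026892269371), np.float64(0.29348242209818287)) rz [ 0.  0. -1.] F [-0.46  0.01  0.14] op 54.3 q [ 0.7   0.47  0.04 -0.   -1.14 -1.55]
```

>>> {"op": "carry_out", "data": {
  "series": [
    [0, 0.2, -0.2, 0.7, -1.2, -5, 255],
    [0, 0, 0, 0, 0, -8, 255],
    [0, 0, 0, 0, 0, -8, 255],
    [0, 0, 0, 0, 0, 0, 255]
  ]
}}

```text
time: 23.62
eef_pos: [655.5, 301.2, 151.8]
eef_rot: [-1.098, 2.939, 0.008]
contact_force: [-0.3, 0.6, -1.2]
opening: 54.0
```

```bash
python3 -c "
from h import *
st()"
```

```text
t 23.62 pos [655.5  301.17 151.76] yaw,tilt (np.float64(-139.01861676898207), np.float64(0.35447385903941436)) rz [ 0.    0.01 -1.  ] F [-0.25  0.59 -1.17] op 54.0 q [ 0.7   0.48  0.02 -0.   -1.11 -1.55]
```

>>> {"op": "carry_out", "data": {
  "series": [
    [-0.2, 0, 0, 0, -0.5, -10, 255],
    [0, 0, 0, 0, 0, -10, 255],
    [0, 0, 0, 0, 0, -3, 255],
    [0, 0, 0, 0, 0, 0, 255]
  ]
}}

```text
time: 23.95
eef_pos: [654.9, 300.1, 125.0]
eef_rot: [-1.099, 2.943, 0.001]
contact_force: [-0.0, 0.2, -0.9]
opening: 54.0
```

```bash
python3 -c "
from h import *
st()"
```

```text
t 23.95 pos [654.91 300.08 125.  ] yaw,tilt (np.float64(-139.03226855410486), np.float64(0.054370977191432295)) rz [ 0.  0. -1.] F [-0.03  0.2  -0.91] op 54.0 q [ 0.7   0.5  -0.01 -0.   -1.06 -1.55]
```

>>> {"op": "carry_out", "data": {
  "series": [
    [0, 0, 0, 0.5, 0.8, 0, 255],
    [0, 0, 0, 0, 0, 0, 60],
    [0, 0, 0, 0, 0, 0, 30],
    [0, 0, 0, 0, 0, 0, 30],
    [0, 0, 0, 0, 0, 0, 30],
    [0, 0, 0, 0, 0, 15, 30],
    [0, 0, 0, 0, 0, 25, 30],
    [0, 0, 0, 0, 0, 35, 30]
  ]
}}

```text
time: 24.62
eef_pos: [652.1, 299.1, 194.1]
eef_rot: [1.094, -2.932, 0.003]
contact_force: [0.3, 0.8, -0.0]
opening: 75.5
```

>>> {"op": "carry_out", "data": {
  "series": [
    [0, 0, 0, 0, 0, 35, 0],
    [0, 0, 0, -10, -20, 35, 0],
    [0, 0, 0, -15, -35, 25, 0],
    [0, 0, 0, -10, -38, 0, 0],
    [0, 0, 0, 0, -38, 0, 0],
    [0, 0, 0, 0, -30, 0, 0],
    [0, 0, 0, 0, 0, 0, 0]
  ]
}}

```text
time: 25.2
eef_pos: [618.8, 137.9, 304.2]
eef_rot: [-1.105, 2.933, -0.002]
contact_force: [-0.4, 0.4, -0.5]
opening: 85.2
```

```bash
python3 -c "
from h import *
st();c=snap('wrist','w13.png');c2=snap('top','t13.png'); snap('scene','s13.png')
for q in (c,c2):
  P=cloud(q); Q=P[region(P,(630,680),(276,326),(35,140))]; print('in tower',len(Q),Q.mean(0),np.percentile(Q[:,2],[5,50,95]))
cv2.imwrite('pics/t13c.png',cv2.resize(cv2.imread('pics/t13.png')[80:290,100:360],None,fx=3,fy=3,interpolation=cv2.INTER_CUBIC))"
```

```text
t 25.2 pos [618.83 137.93 304.15] yaw,tilt (np.float64(-138.71635998028884), np.float64(0.4453233969863142)) rz [ 0.01  0.   -1.  ] F [-0.36  0.38 -0.49] op 85.2 q [ 0.53  0.25  0.02  0.   -1.34 -1.38]
in tower 1620 [652.93 292.89 117.8 ] [ 58.68 130.24 131.61]
in tower 337 [645.76 293.23 118.95] [ 46.68 132.06 137.17]
```

View pics/w13.png

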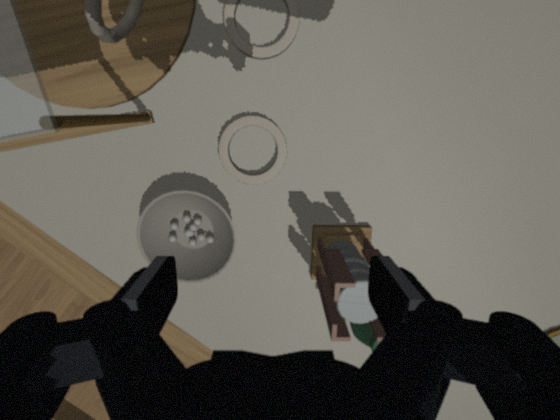

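View pics/t13c.png

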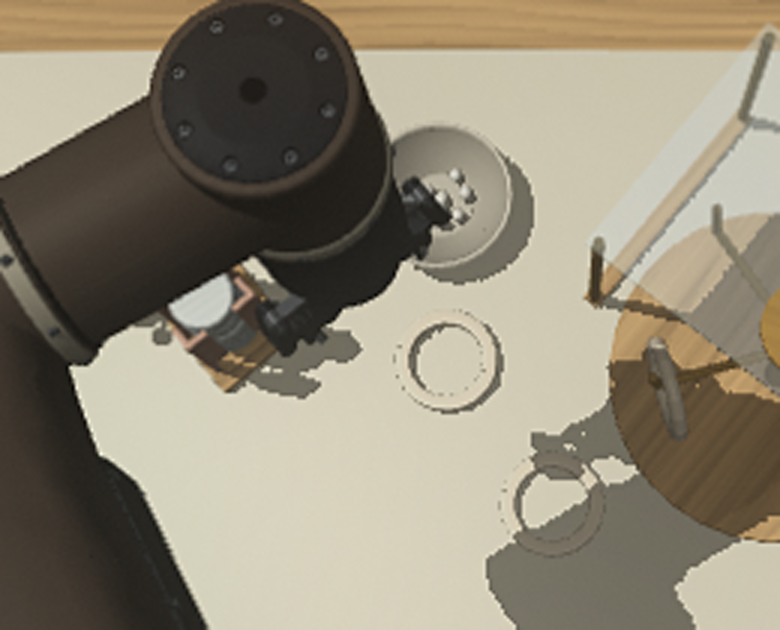

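View pics/s13.png

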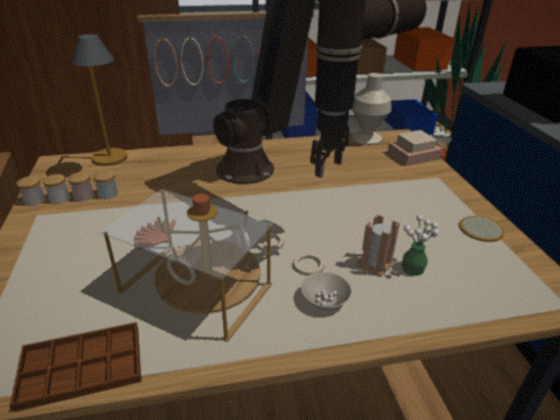

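>>> {"op": "carry_out", "data": {
  "series": [
    [0, 0, 6, 0, -25, 5, 0],
    [0, 0, 6, 0, -35, 5, 0],
    [0, 0, 6, 0, -35, 3, 0],
    [0, 0, 6, 0, -35, 0, 0],
    [0, 0, 6, 0, -35, 0, 0],
    [0, 0, 6, 0, -35, 0, 0],
    [0, 0, 6, 0, -35, 0, 0],
    [0, 0, 2, 0, -25, 0, 0]
  ]
}}

```text
time: 26.02
eef_pos: [621.3, -112.4, 311.8]
eef_rot: [-2.191, 2.249, 0.006]
contact_force: [0.0, -1.6, -0.0]
opening: 85.1
```

```bash
cat >> h.py <<'E'
def knob(f):
    c=load(f); P=cloud(c); Q=P[region(P,(560,670),(-250,-130),(256,272))]; e,r=cv2.minEnclosingCircle(Q[:,:2].astype(np.float32)); print('knob',len(Q),e,r,Q.mean(0))
    Q=P[region(P,(540,690),(-270,-110),(217,229))]; print('disc',len(Q),cv2.minEnclosingCircle(Q[:,:2].astype(np.float32)))
E
python3 -c "
from h import *
st();c=snap('wrist','w14.png');knob('w14.png')"
```

```text
t 26.02 pos [ 621.32 -112.42  311.78] yaw,tilt (np.float64(-91.51175422770119), np.float64(0.23314585441774607)) rz [-0.  0. -1.] F [ 0.02 -1.56 -0.01] op 85.1 q [ 0.13  0.25  0.04 -0.   -1.36 -0.15]
knob 4860 (610.999755859375, -192.3511199951172) 21.95163917541504 [ 611.12 -192.82  262.55]
disc 6405 ((611.0054321289062, -192.49746704101562), 40.2978630065918)
```

View pics/w14.png

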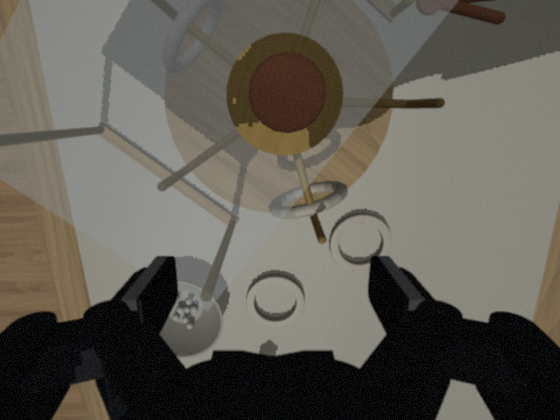

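```bash
cat >> h.py <<'E'
def ang(c,px,z=187,ax=(611.0,-192.5)):
    W=atz(c,np.atleast_2d(px),z); d=W[:,:2]-np.array(ax); return np.c_[W[:,:2],np.hypot(*d.T),np.degrees(np.arctan2(d[:,1],d[:,0]))%360]
E
python3 -c "
from h import *
np.set_printoptions(suppress=True,precision=1)
c=load('w14.png'); print(ang(c,[(438,102.5),(321,238),(161,188)],186))
P=cloud(c); m=region(P,(400,900),(-500,100),(203,216)); Q=P[m]; print(len(Q),Q[:,2].mean())
# front edge line: for each along-edge bin min of local x
for L in (141.1,):
  d=np.array([np.cos(np.radians(L)),np.sin(np.radians(L))]); t=np.array([-d[1],d[0]])
  q=Q[:,:2]-[611,-192.5]; a=q@d; b=q@t; X=[];Y=[]
  for lo in range(-150,150,10):
    k=(b>lo)&(b<lo+10)
    if k.sum()>30: X.append(lo+5); Y.append(np.percentile(a[k],99.5))
  print(np.c_[X,Y].T); 
# using top cam
c=load('top0.png'); P=cloud(c); Q=P[region(P,(300,1000),(-700,200),(203,216))]; q=Q[:,:2]-[612.3,-192.8]; a=q@d;b=q@t
X=[];Y=[]
for lo in range(-170,170,10):
    k=(b>lo)&(b<lo+10)
    if k.sum()>30: X.append(lo+5); Y.append(np.percentile(a[k],99.5))
print(np.polyfit(X,Y,1),np.degrees(np.polyfit(X,Y,1)[0]))
"
```

```text
[[ 487.9 -186.5  123.2  177.2]
 [ 579.   -73.8  122.9  105.1]
 [ 715.4 -123.   125.5   33.7]]
77355 208.64882909072182
[[-145.  -135.  -125.  -115.  -105.   -95.   -85.   -75.   -65.   -55.
   -45.   -35.   -25.   -15.    -5.     5.    15.    25.    35.    45.
    55.    65.    75.    85.    95.   105.   115. ]
 [  54.4   54.2   54.2   54.2   54.    53.8   53.8   53.9   53.8   53.9
    53.9   54.1   54.4   54.4   54.5   54.7   54.6   54.7   54.6   54.6
    54.4   54.1   54.3   54.6   54.6   54.7   54.5]]
[-0.  54.4] -0.10656158824803974
```

>>> {"op": "carry_out", "data": {
  "series": [
    [0, 0, 0, -5, -35, 0, 0],
    [0, 0, 0, -5, -30, 0, 0],
    [0, 0, 0, 0, 0, -10, 0],
    [0, 0, 0, 0, 0, -15, 0],
    [0, 0, 0, 0, 0, 0, 0]
  ]
}}

```text
time: 26.48
eef_pos: [614.2, -180.5, 282.4]
eef_rot: [2.191, -2.249, -0.01]
contact_force: [-0.6, 0.1, 0.2]
opening: 85.6
```

```bash
python3 -c "
from h import *
st()"
```

```text
t 26.48 pos [ 614.16 -180.55  282.44] yaw,tilt (np.float64(-91.48573124312665), np.float64(0.3648037734940619)) rz [-0.01  0.   -1.  ] F [-0.62  0.1   0.21] op 85.6 q [ 0.02  0.28  0.02 -0.   -1.31 -0.04]
```

>>> {"op": "carry_out", "data": {
  "series": [
    [0, -0.4, 0, -3, -12, 0, 0],
    [0, 0, 0, 0, 0, -15, 0],
    [0, 0, 0, 0, 0, -15, 0],
    [0, 0, 0, 0, 0, 0, 0]
  ]
}}

```text
time: 26.82
eef_pos: [613.5, -190.2, 252.0]
eef_rot: [-2.195, 2.242, 0.001]
contact_force: [-0.8, -0.3, -0.3]
opening: 85.4
```

```bash
python3 -c "
from h import *
st()"
```

```text
t 26.82 pos [ 613.52 -190.19  252.  ] yaw,tilt (np.float64(-91.21660686633017), np.float64(0.1975239281220637)) rz [ 0.  0. -1.] F [-0.83 -0.26 -0.31] op 85.4 q [ 0.    0.29 -0.03 -0.   -1.24 -0.02]
```

>>> {"op": "carry_out", "data": {
  "series": [
    [0, 0, 0, -2.5, -2.3, -8, 0],
    [0, 0, 0, 0, 0, 0, 0],
    [0, 0, 0, -1, 0, 0, 100],
    [0, 0, 0, 0, 0, 0, 140],
    [0, 0, 0, 0, 0, 0, 255],
    [0, 0, 0, 0, 0, 0, 255],
    [0, 0, 0, 0, 0, 0, 255]
  ],
  "squeeze": 25
}}

```text
time: 27.4
eef_pos: [611.0, -191.4, 247.1]
eef_rot: [-2.199, 2.239, -0.002]
contact_force: [2.7, -1.6, -6.3]
opening: 42.9
```

```bash
python3 -c "
from h import *
st()"
```

```text
t 27.4 pos [ 611.03 -191.44  247.06] yaw,tilt (np.float64(-91.03353623210712), np.float64(0.24232459027184497)) rz [ 0.  0. -1.] F [ 2.73 -1.61 -6.34] op 42.9 q [-0.    0.29 -0.05 -0.   -1.23 -0.02]
```

>>> {"op": "carry_out", "data": {
  "series": [
    [0, 0, -3, 0, 0, 0, 255],
    [0, 0, -6, 0, 0, 0, 255],
    [0, 0, -6, 0, 0, 0, 255],
    [0, 0, -6, 0, 0, 0, 255],
    [0, 0, -6, 0, 0, 0, 255],
    [0, 0, -4, 0, 0, 0, 255],
    [0, 0, 0, 0, 0, 0, 255]
  ]
}}

```text
time: 27.98
eef_pos: [611.3, -191.6, 247.0]
eef_rot: [-1.485, 2.764, -0.004]
contact_force: [-1.3, -1.5, -1.9]
opening: 42.9
```

```bash
python3 -c "
from h import *
st()"
```

```text
t 27.98 pos [ 611.25 -191.56  247.03] yaw,tilt (np.float64(-123.5035185320937), np.float64(0.2940177051568225)) rz [ 0.01 -0.   -1.  ] F [-1.28 -1.52 -1.93] op 42.9 q [ 0.    0.29 -0.05  0.   -1.22 -0.59]
```

>>> {"op": "carry_out", "data": {
  "series": [
    [0, 0, -3.7, 0, 0, 0, 255],
    [0, 0, 0, 0, 0, 0, 255],
    [0, 0, 0, 0, 0, 0, 255]
  ]
}}

```text
time: 28.23
eef_pos: [611.3, -191.6, 247.0]
eef_rot: [-1.403, 2.806, -0.004]
contact_force: [0.4, -1.6, -1.4]
opening: 42.9
```

```bash
python3 -c "
from h import *
st();snap('wrist','w15.png')"
```

```text
t 28.23 pos [ 611.29 -191.58  247.03] yaw,tilt (np.float64(-126.88559042646972), np.float64(0.2984837083677289)) rz [ 0.01 -0.   -1.  ] F [ 0.37 -1.6  -1.38] op 42.9 q [ 0.    0.29 -0.05  0.   -1.22 -0.64]
```

View pics/w15.png

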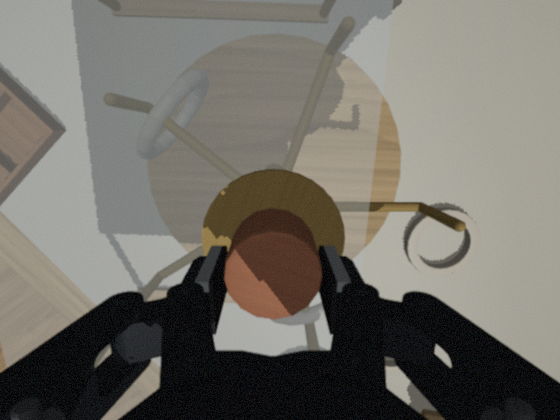

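```bash
python3 -c "
from h import *
c=load('w15.png'); print(ang(c,[(458,224)],186)); print(ang(c,[(419,207)],142))
print(ang(c,[(347,20)],186)-72, ang(c,[(110,99)],186)-144)"
```

```text
[[ 514.10720545 -116.96494415  122.85665752  142.06096508]]
[[ 520.22693185 -120.10386046  116.10749727  141.42585791]]
[[ 434.44242928 -334.67495656   53.92382667  141.86796883]] [[ 499.16636375 -456.44590917  -19.81587829  141.01201234]]
```

>>> {"op": "carry_out", "data": {
  "series": [
    [0, 0, 0, 0, 0, 0, 100],
    [0, 0, 0, 0, 0, 0, 40],
    [0, 0, 0, 0, 0, 0, 20],
    [0, 0, 0, 0, 0, 0, 0],
    [0, 0, 0, 0, 0, 20, 0],
    [0, 0, 0, 0, 0, 30, 0],
    [0, 0, 0, 0, 0, 20, 0]
  ],
  "squeeze": 40
}}

```text
time: 28.87
eef_pos: [609.4, -191.1, 314.8]
eef_rot: [1.414, -2.803, -0.002]
contact_force: [1.2, -1.5, 1.0]
opening: 85.6
```

>>> {"op": "carry_out", "data": {
  "series": [
    [0, 0, -2, -15, 25, 0, 0],
    [0, 0, 0, -20, 34, 0, 0],
    [0, 0, 0, -20, 34, 0, 0],
    [0, 0, 0, -20, 34, 0, 0],
    [0, 0, 0, -20, 34, 0, 0],
    [0, 0, 0, -18, 28, 0, 0],
    [0, 0, 0, 0, 0, 0, 0]
  ]
}}

```text
time: 29.45
eef_pos: [494.4, 1.3, 320.5]
eef_rot: [-1.357, 2.825, -0.005]
contact_force: [0.7, 0.8, -0.7]
opening: 85.5
```

```bash
python3 -c "
from h import *
st();snap('wrist','w16.png')"
```

```text
t 29.45 pos [494.44   1.31 320.49] yaw,tilt (np.float64(-128.6637116417298), np.float64(0.4776344092187241)) rz [ 0.01  0.   -1.  ] F [ 0.68  0.85 -0.67] op 85.5 q [ 0.4   0.   -0.23  0.   -1.33 -1.08]
```

View pics/w16.png

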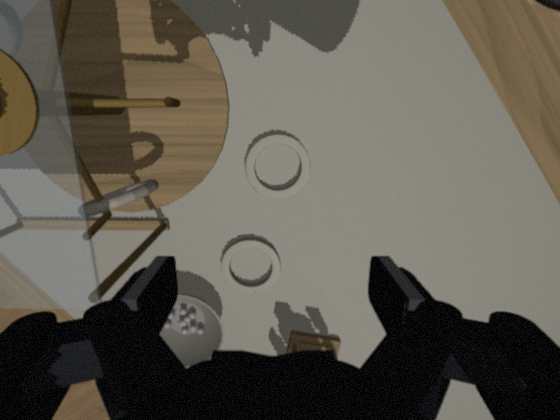

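```bash
cat >> h.py <<'E'
def bangles(f):
    c=load(f); P=cloud(c); m=region(P,(380,720),(-80,200),(8,18)).astype(np.uint8)
    n,l,s,ce=cv2.connectedComponentsWithStats(m,connectivity=8)
    for i in range(1,n):
        if s[i,4]>300:
            Q=P[l==i]; e,r=cv2.minEnclosingCircle(Q[:,:2].astype(np.float32)); print('ring',np.round(e,1),round(r,1),'fit',circfit(Q).round(1),'z',np.median(Q[:,2]).round(1),'px',ce[i].round())
E
python3 -c "
from h import *
bangles('w16.png'); c=load('w16.png'); print(ang(c,[(174,102)],186))"
```

```text
ring [610.8 -79.6] 97.2 fit [ 611.3 -322.5  261.8] z 10.6 px [183. 176.]
ring [493.7   8.4] 45.9 fit [493.5   8.   39.6] z 12.6 px [278. 166.]
ring [622.7 103.7] 46.2 fit [621.7 102.9  39.7] z 12.4 px [250. 266.]
[[ 509.72439552 -110.28020041  130.44862402  140.928854  ]]
```

>>> {"op": "carry_out", "data": {
  "series": [
    [0, 0.4, 0, -15, 15, -20, 100],
    [0, 0, 0, -15, 15, -35, 100],
    [0, 0, 0, -1, 0, -38, 100],
    [0, 0, 0, -1, 0, -38, 100],
    [0, 0, 0, -1, 0, -38, 100],
    [0, 0, 0, -1, 0, -38, 100],
    [0, 0, 0, 0, 0, -20, 100],
    [0, 0, 0, 0, 0, 0, 100]
  ]
}}

```text
time: 30.17
eef_pos: [464.6, 29.3, 91.5]
eef_rot: [-1.36, 2.812, -0.007]
contact_force: [-0.3, 0.2, -0.2]
opening: 51.9
```

```bash
python3 -c "
from h import *
st()"
```

```text
t 30.17 pos [464.58  29.28  91.54] yaw,tilt (np.float64(-128.36528736564426), np.float64(1.061707044785081)) rz [ 0.02  0.   -1.  ] F [-0.26  0.22 -0.15] op 51.9 q [ 0.49  0.15 -0.64  0.01 -0.76 -1.17]
```

>>> {"op": "carry_out", "data": {
  "series": [
    [0, 1, -0.5, -1.5, 4, -15, 100],
    [0, 0, 0, 0, 0, -20, 100],
    [0, 0, 0, -2, 0, -22, 100],
    [0, 0, 0, -1, 0, -5, 100],
    [0, 0, 0, 0, 0, 0, 100]
  ]
}}

```text
time: 30.58
eef_pos: [465.7, 32.4, 31.5]
eef_rot: [-1.353, 2.829, 0.002]
contact_force: [-0.1, -0.0, 0.2]
opening: 52.1
```

```bash
python3 -c "
from h import *
st();snap('wrist','w17.png');bangles('w17.png')"
```

```text
t 30.58 pos [465.7   32.43  31.54] yaw,tilt (np.float64(-128.87355542074883), np.float64(0.3166804783262732)) rz [ 0.  0. -1.] F [-0.09 -0.03  0.24] op 52.1 q [ 0.49  0.26 -0.69 -0.   -0.62 -1.17]
ring [560.  -61.5] 51.0 fit [442.1 226.3 312.8] z 10.6 px [ 27. 212.]
ring [494.1   8.2] 46.2 fit [492.9   7.7  39.3] z 12.5 px [206. 228.]
```

View pics/w17.png

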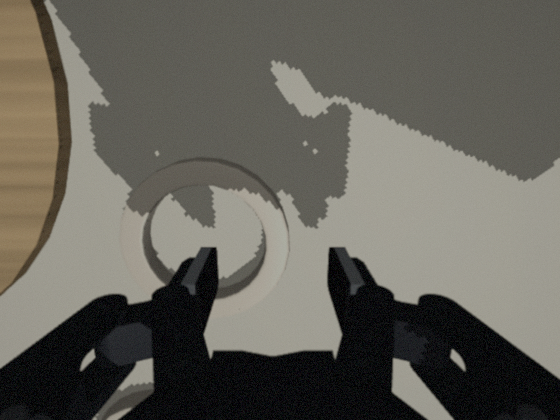

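>>> {"op": "carry_out", "data": {
  "series": [
    [0, 0, 0, -2.5, 0.5, -10, 100],
    [0, 0, 0, -1, 0, -10, 100],
    [0, 0, 0, 0, 0, -3, 100],
    [0, 0, 0, 0, 0, 0, 100]
  ]
}}

```text
time: 30.97
eef_pos: [467.7, 34.5, 14.8]
eef_rot: [-1.35, 2.819, 0.001]
contact_force: [-0.6, -0.3, -0.4]
opening: 52.0
```

```bash
python3 -c "
from h import *
st()"
```

```text
t 30.97 pos [467.72  34.5   14.78] yaw,tilt (np.float64(-128.80663398568248), np.float64(0.8942961448300029)) rz [ 0.01  0.01 -1.  ] F [-0.6  -0.26 -0.37] op 52.0 q [ 0.5   0.28 -0.71  0.   -0.56 -1.17]
```

>>> {"op": "carry_out", "data": {
  "series": [
    [-0.4, 0.8, 0, -4.5, -1.5, -6, 100],
    [0, 0, 0, -0.5, 0, -5, 100],
    [0, 0, 0, 0, 0, 0, 100]
  ]
}}

```text
time: 31.22
eef_pos: [464.7, 33.7, 6.0]
eef_rot: [-1.356, 2.83, 0.0]
contact_force: [-0.9, 0.0, -0.1]
opening: 51.7
```

```bash
python3 -c "
from h import *
st()"
```

```text
t 31.22 pos [464.67  33.72   6.01] yaw,tilt (np.float64(-128.78013463684695), np.float64(0.21025498212265506)) rz [ 0.  0. -1.] F [-0.86  0.03 -0.09] op 51.7 q [ 0.5   0.3  -0.71  0.   -0.55 -1.17]
```

>>> {"op": "carry_out", "data": {
  "series": [
    [0, 0.2, 0, -1.5, -0.7, -2, 130],
    [0, 0, 0, 0, 0, 0, 170],
    [0, 0, 0, 0, 0, 0, 255],
    [0, 0, 0, 0, 0, 0, 255],
    [0, 0, 0, 0, 0, 0, 255],
    [0, 0, 0, 0, 0, 0, 255]
  ]
}}

```text
time: 31.72
eef_pos: [463.4, 33.1, 4.5]
eef_rot: [-1.358, 2.832, 0.003]
contact_force: [-0.2, 0.5, -0.1]
opening: 12.8
```

```bash
python3 -c "
from h import *
st();snap('wrist','w18.png')"
```

```text
t 31.72 pos [463.39  33.11   4.47] yaw,tilt (np.float64(-128.7523021420258), np.float64(0.09918370976239649)) rz [-0.  0. -1.] F [-0.25  0.52 -0.11] op 12.8 q [ 0.5   0.3  -0.71 -0.   -0.55 -1.17]
```

View pics/w18.png

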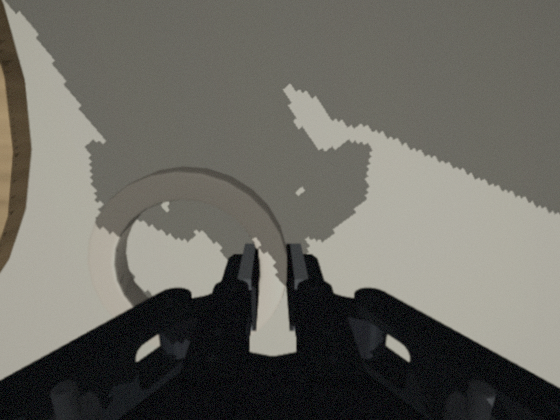

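>>> {"op": "carry_out", "data": {
  "series": [
    [0, 0, 0, 0, 0, 15, 255],
    [0, 0, 0, 0, 0, 30, 255],
    [0, 0, 0, 0, 0, 38, 255],
    [0, 0, 0, 0, 0, 38, 255],
    [0, 0, 0, 0, 0, 38, 255],
    [0, 0, 0, 0, 0, 38, 255],
    [0, 0, 0, 0, 0, 20, 255],
    [0, 0, 0, 0, 0, 0, 255]
  ]
}}

```text
time: 32.43
eef_pos: [458.0, 30.1, 230.0]
eef_rot: [1.354, -2.826, -0.001]
contact_force: [1.2, 0.2, -0.1]
opening: 12.6
```

```bash
python3 -c "
from h import *
st();snap('wrist','w19.png')"
```

```text
t 32.43 pos [457.95  30.14 229.98] yaw,tilt (np.float64(-128.80530310540462), np.float64(0.433808231435989)) rz [-0.01 -0.   -1.  ] F [ 1.24  0.19 -0.12] op 12.6 q [ 0.5   0.   -0.44 -0.   -1.14 -1.17]
```

View pics/w19.png

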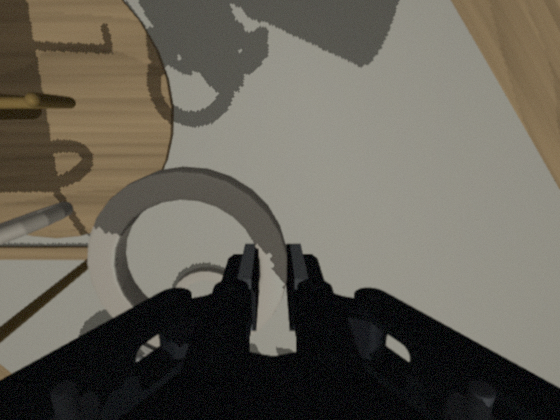

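>>> {"op": "carry_out", "data": {
  "series": [
    [0, -0.4, 0, 3, -25, 0, 255],
    [0, 0, 0, 3, -35, 0, 255],
    [0, 0, 0, 3, -30, 0, 255],
    [0, 0, 0, 3, -15, -5, 255],
    [0, 0, 0, 0, 0, 0, 255],
    [0, 0, 0, 0, 0, 0, 255]
  ]
}}

```text
time: 32.98
eef_pos: [466.1, -78.2, 217.2]
eef_rot: [1.357, -2.825, -0.004]
contact_force: [-0.3, 0.4, -0.9]
opening: 12.7
```

```bash
python3 -c "
from h import *
st();c=snap('wrist','w20.png')"
```

```text
t 32.98 pos [466.13 -78.24 217.21] yaw,tilt (np.float64(-128.6967239313707), np.float64(0.4653653415815909)) rz [-0.01 -0.   -1.  ] F [-0.26  0.36 -0.89] op 12.7 q [ 0.25  0.04 -0.43 -0.   -1.11 -0.93]
```

View pics/w20.png

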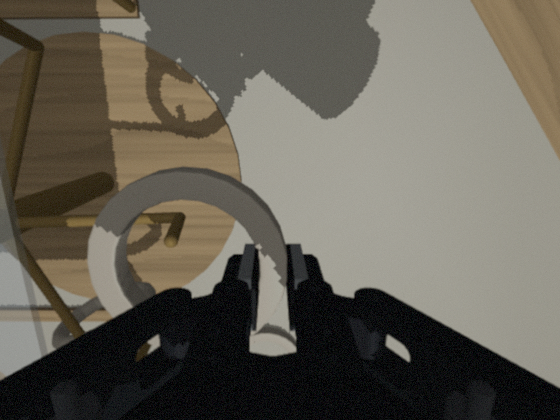

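```bash
python3 -c "
from h import *
c=load('w20.png'); print(ang(c,[(172,241)],186)); Rm=R.from_rotvec(c['eef'][1]).as_matrix()
W=atz(c,[(172,241)],186)[0]; print(Rm.T@(W-c['eef'][0]))"
```

```text
[[ 511.90093941 -113.62959627  126.65371844  141.4846165 ]]
[ -1.17603749 -58.01720339  30.88390233]
```

>>> {"op": "carry_out", "data": {
  "series": [
    [0, -0.4, 0, 4, -3, 0, 255],
    [0, 0, 0, -1, 0, -10, 255],
    [0, 0, 0, 0, 0, -12, 255],
    [0, 0, 0, 0, 0, -12, 255],
    [0, 0, 0, -1, 0, -12, 255],
    [0, 0, 0, 0, 0, 0, 255]
  ]
}}

```text
time: 33.53
eef_pos: [467.4, -77.6, 165.8]
eef_rot: [1.366, -2.827, -0.001]
contact_force: [-0.5, 0.5, -1.1]
opening: 13.0
```

```bash
python3 -c "
from h import *
st();c=snap('wrist','w21.png')"
```

```text
t 33.53 pos [467.39 -77.59 165.78] yaw,tilt (np.float64(-128.43472193734854), np.float64(0.09774063959586424)) rz [-0. -0. -1.] F [-0.49  0.47 -1.08] op 13.0 q [ 0.25  0.08 -0.51 -0.   -0.98 -0.92]
```

View pics/w21.png

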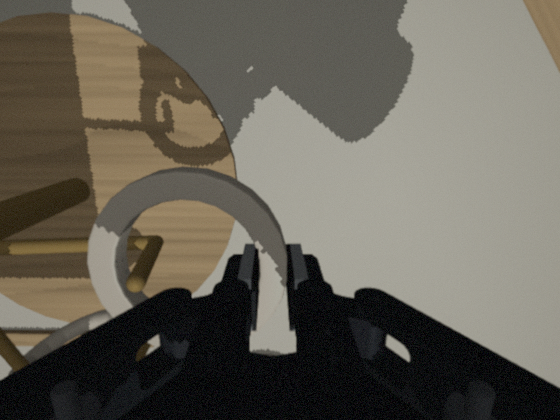

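>>> {"op": "carry_out", "data": {
  "series": [
    [0, 0, -0.4, 4, -4, -4, 255],
    [0, 0, 0, 0, -1, -6, 255],
    [0, 0, 0, 0, 0, -2, 255],
    [0, 0, 0, 0, 0, 0, 255]
  ]
}}

```text
time: 33.92
eef_pos: [473.8, -82.0, 155.0]
eef_rot: [-1.359, 2.831, -0.002]
contact_force: [-0.4, 1.0, -1.0]
opening: 12.2
```

```bash
python3 -c "
from h import *
st();c=snap('wrist','w22.png');snap('scene','s22.png');im=cv2.imread('pics/s22.png');cv2.imwrite('pics/s22c.png',cv2.resize(im[150:340,90:330],None,fx=3,fy=3,interpolation=cv2.INTER_CUBIC))"
```

```text
t 33.92 pos [473.8  -81.98 155.05] yaw,tilt (np.float64(-128.71318415882763), np.float64(0.10527386275582779)) rz [ 0. -0. -1.] F [-0.35  1.02 -1.05] op 12.2 q [ 0.24  0.1  -0.51  0.   -0.95 -0.92]
```

View pics/w22.png

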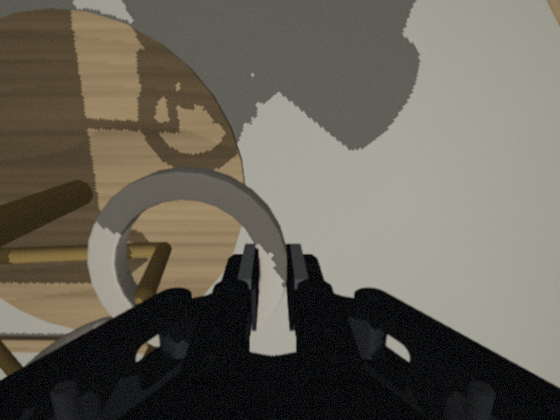

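View pics/s22c.png

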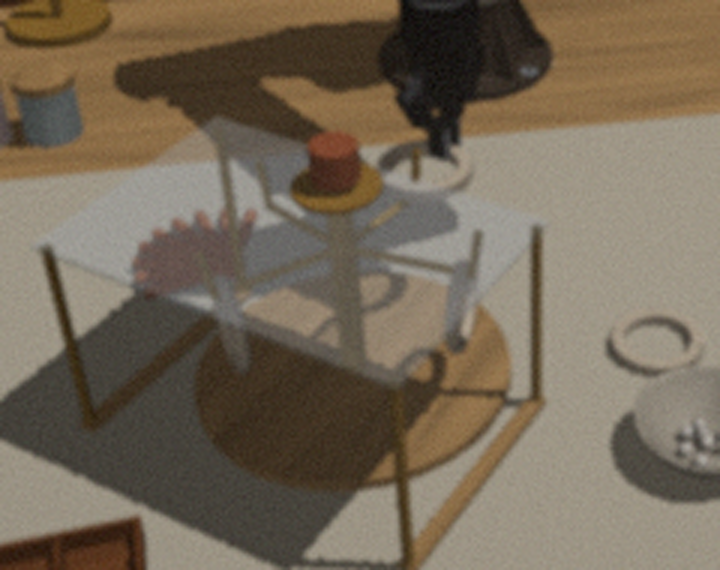

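>>> {"op": "carry_out", "data": {
  "series": [
    [0, 0, 0, 0, 0, 0, 190],
    [0, 0, 0, 0, 0, 0, 150],
    [0, 0, 0, 0, 0, 0, 140],
    [0, 0, 0, 0, 0, 0, 140],
    [0, 0, 0, 0, 0, 0, 140]
  ]
}}

```text
time: 34.43
eef_pos: [474.7, -82.0, 156.9]
eef_rot: [-1.358, 2.828, -0.004]
contact_force: [0.3, -0.5, 0.1]
opening: 38.4
```

```bash
python3 -c "
from h import *
st();c=snap('wrist','w23.png');snap('scene','s23.png');im=cv2.imread('pics/s23.png');cv2.imwrite('pics/s23c.png',cv2.resize(im[150:340,90:330],None,fx=3,fy=3,interpolation=cv2.INTER_CUBIC))"
```

```text
t 34.43 pos [474.71 -82.   156.88] yaw,tilt (np.float64(-128.71116522188657), np.float64(0.28125186336629693)) rz [ 0.01 -0.   -1.  ] F [ 0.32 -0.48  0.06] op 38.4 q [ 0.24  0.1  -0.51  0.   -0.95 -0.92]
```

View pics/w23.png

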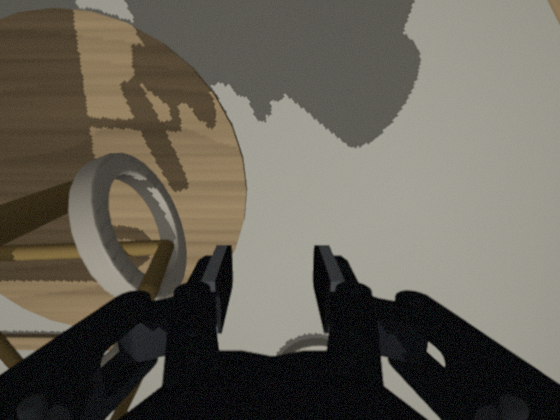

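View pics/s23c.png

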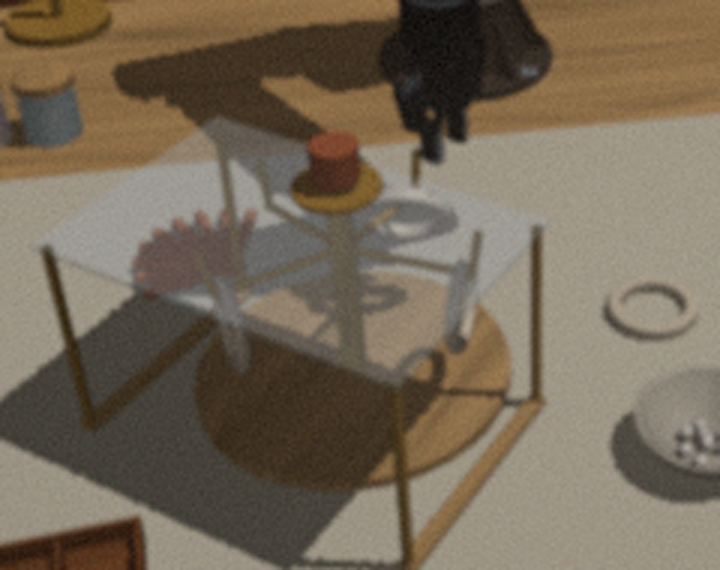

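>>> {"op": "carry_out", "data": {
  "series": [
    [0, 0, 0, 0, 0, 10, 140],
    [0, 0, 0, -2, 2, 20, 140],
    [0, 0, 0, -2, 2, 30, 140],
    [0, 0, 0, 0, 0, 35, 100],
    [0, 0, 0, 0, 0, 35, 60],
    [0, 0, 0, 0, 0, 30, 0],
    [0, 0, 0, 0, 0, 0, 0],
    [0, 0, 0, 0, 0, 0, 0]
  ]
}}

```text
time: 35.2
eef_pos: [466.9, -79.1, 328.8]
eef_rot: [-1.358, 2.83, -0.005]
contact_force: [-0.5, 0.0, -0.9]
opening: 85.6
```

```bash
python3 -c "
from h import *
st();c=snap('wrist','w24.png');snap('scene','s24.png');im=cv2.imread('pics/s24.png');cv2.imwrite('pics/s24c.png',cv2.resize(im[150:340,90:330],None,fx=3,fy=3,interpolation=cv2.INTER_CUBIC))
bangles('w24.png')"
```

```text
t 35.2 pos [466.92 -79.07 328.76] yaw,tilt (np.float64(-128.72690025403756), np.float64(0.21837980421628567)) rz [ 0. -0. -1.] F [-0.49  0.02 -0.95] op 85.6 q [ 0.25 -0.04 -0.25  0.   -1.35 -0.93]
ring [588.5 -66.7] 77.9 fit [ 661.2 -644.9  586.5] z 10.6 px [215. 223.]
ring [570.9 112.7] 46.7 fit [569.5 111.7  39.7] z 12.4 px [298. 296.]
```

View pics/w24.png

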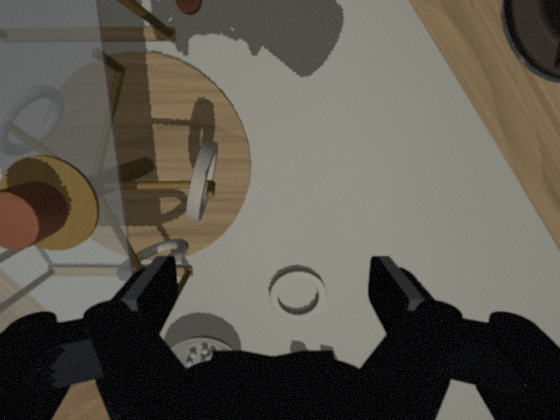

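View pics/s24c.png

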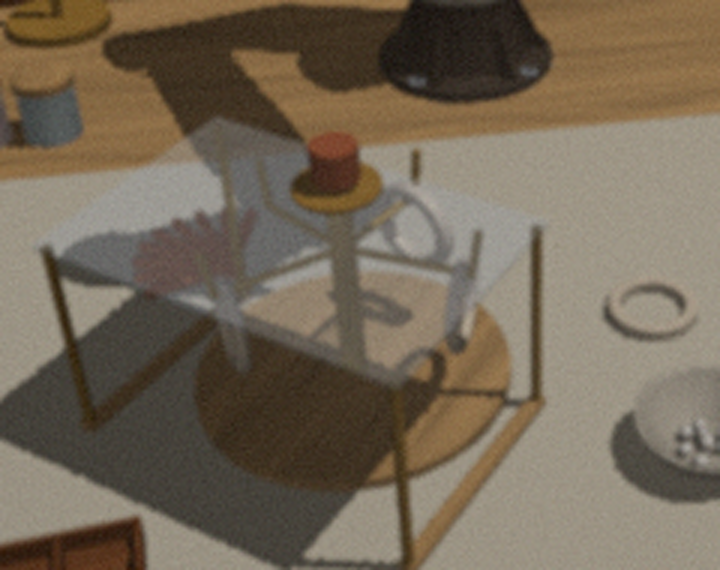

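```bash
python3 -c "
from h import *
c=load('w24.png'); im=cv2.imread('pics/w24.png'); cv2.imwrite('pics/w24c.png',cv2.resize(im[30:280,0:240],None,fx=3,fy=3,interpolation=cv2.INTER_CUBIC))"
```

```text
(no output)
```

View pics/w24c.png

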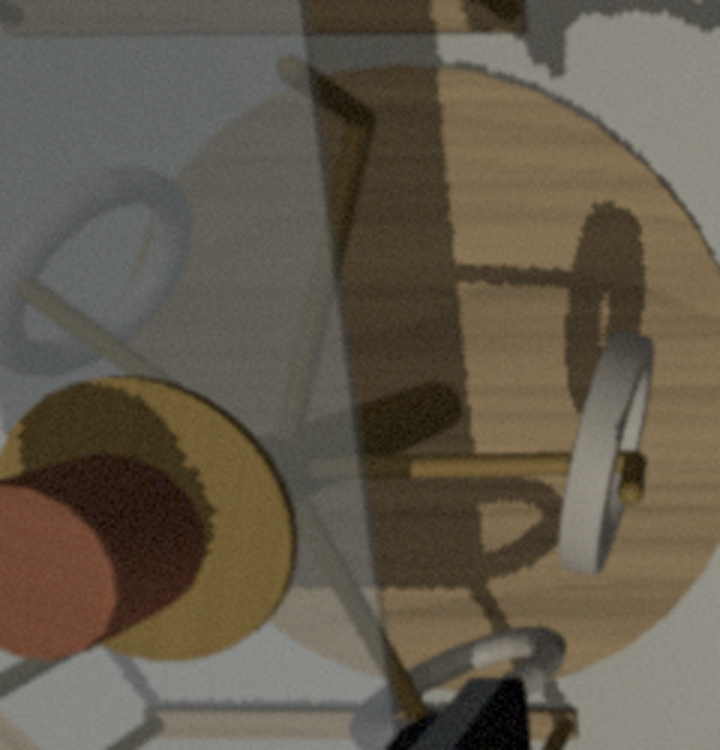

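```bash
python3 -c "
from h import *
c=load('w24.png'); px=np.array([(630,496),(288,66)])/3+[0,30]; print(ang(c,px,186)); print(ang(c,np.array([(640,460)])/3+[0,30],144))"
```

```text
[[ 513.42949345 -113.12099929  125.78167395  140.86973982]
 [ 505.97911252 -260.98884662  125.37985851  213.11017967]]
[[ 515.51763231 -117.54912193  121.38581739  141.8691187 ]]
```

>>> {"op": "carry_out", "data": {
  "series": [
    [0, 0, 6.5, 18, -14, -1, 0],
    [0, 0, 6.5, 18, -14, -1, 0],
    [0, 0, 6.5, 18, -14, -1, 0],
    [0, 0, 6.5, 18, -14, -1, 0],
    [0, 0, 6.5, 18, -14, -1, 0],
    [0, 0, 6.5, 18, -14, -1, 0],
    [0, 0, 6.5, 15, -12, -1, 0],
    [0, 0, 6.5, 10, -8, -1, 0]
  ]
}}

```text
time: 35.97
eef_pos: [599.7, -186.7, 311.1]
eef_rot: [2.497, -1.897, -0.013]
contact_force: [0.1, 0.0, -0.4]
opening: 85.2
```

>>> {"op": "carry_out", "data": {
  "series": [
    [0, 0, 6.5, 5, -4, -4, 0],
    [0, 0, 6.5, 0, 0, -8, 0],
    [0, 0, 5, 0, 0, -10, 0],
    [0, 0, 0, 0, 0, -10, 0],
    [0, 0, 0, 0, 0, 0, 0]
  ]
}}

```text
time: 36.38
eef_pos: [604.2, -193.3, 267.0]
eef_rot: [2.767, -1.456, -0.034]
contact_force: [0.1, 0.6, -0.7]
opening: 85.6
```

```bash
python3 -c "
from h import *
st()"
```

```text
t 36.38 pos [ 604.19 -193.34  267.03] yaw,tilt (np.float64(-55.52048583709455), np.float64(1.5125529137813796)) rz [-0.03 -0.   -1.  ] F [ 0.09  0.64 -0.69] op 85.6 q [-0.    0.29 -0.01  0.   -1.3   0.6 ]
```

>>> {"op": "carry_out", "data": {
  "series": [
    [0, -1.5, 0, 7, 2, 0, 0],
    [0, 0, 0, 0, 0, -8, 0],
    [0, 0, 0, 0, 0, 0, 0]
  ]
}}

```text
time: 36.63
eef_pos: [609.8, -191.1, 255.7]
eef_rot: [2.77, -1.472, -0.005]
contact_force: [0.0, 0.6, -1.5]
opening: 85.4
```

```bash
python3 -c "
from h import *
st()"
```

```text
t 36.63 pos [ 609.83 -191.05  255.73] yaw,tilt (np.float64(-55.98339575948004), np.float64(0.33608525877743317)) rz [-0.01 -0.   -1.  ] F [ 0.04  0.62 -1.45] op 85.4 q [ 0.    0.29 -0.03  0.   -1.25  0.59]
```

>>> {"op": "carry_out", "data": {
  "series": [
    [0, -0.3, 0, 1, -0.7, -9, 0],
    [0, 0, 0, 0, 0, 0, 0],
    [0, 0, 0, 0, 0, 0, 100],
    [0, 0, 0, 0, 0, 0, 140],
    [0, 0, 0, 0, 0, 0, 255],
    [0, 0, 0, 0, 0, 0, 255],
    [0, 0, 0, 0, 0, 0, 255]
  ],
  "squeeze": 25
}}

```text
time: 37.22
eef_pos: [610.7, -191.4, 246.3]
eef_rot: [2.77, -1.478, 0.002]
contact_force: [-0.5, -2.2, -3.3]
opening: 42.8
```

```bash
python3 -c "
from h import *
st()"
```

```text
t 37.22 pos [ 610.74 -191.42  246.28] yaw,tilt (np.float64(-56.175728515767304), np.float64(0.1477725337781267)) rz [ 0. -0. -1.] F [-0.53 -2.21 -3.27] op 42.8 q [ 0.    0.29 -0.05  0.   -1.23  0.59]
```

>>> {"op": "carry_out", "data": {
  "series": [
    [0, 0, -2, 0, 0, 0, 255],
    [0, 0, -4, 0, 0, 0, 255],
    [0, 0, -5, 0, 0, 0, 255],
    [0, 0, -6, 0, 0, 0, 255],
    [0, 0, -6, 0, 0, 0, 255],
    [0, 0, -6, 0, 0, 0, 255],
    [0, 0, -6, 0, 0, 0, 255],
    [0, 0, -6, 0, 0, 0, 255]
  ]
}}

```text
time: 37.88
eef_pos: [611.1, -191.4, 246.3]
eef_rot: [2.043, -2.384, 0.001]
contact_force: [-0.1, -0.2, -1.4]
opening: 43.1
```

>>> {"op": "carry_out", "data": {
  "series": [
    [0, 0, -6, 0, 0, 0, 255],
    [0, 0, -5, 0, 0, 0, 255],
    [0, 0, -4, 0, 0, 0, 255],
    [0, 0, -3, 0, 0, 0, 255],
    [0, 0, -2, 0, 0, 0, 255],
    [0, 0, 0, 0, 0, 0, 255]
  ]
}}

```text
time: 38.38
eef_pos: [611.2, -191.4, 246.3]
eef_rot: [1.564, -2.722, 0.001]
contact_force: [0.1, 0.8, -1.2]
opening: 43.2
```

```bash
python3 -c "
from h import *
st()"
```

```text
t 38.38 pos [ 611.22 -191.44  246.28] yaw,tilt (np.float64(-120.25020536507803), np.float64(0.13074929515963238)) rz [-0. -0. -1.] F [ 0.12  0.77 -1.19] op 43.2 q [ 0.    0.29 -0.05  0.   -1.23 -0.53]
```

>>> {"op": "carry_out", "data": {
  "series": [
    [0, 0, -3, 0, 0, 0, 255],
    [0, 0, -3, 0, 0, 0, 255],
    [0, 0, -1.7, 0, 0, 0, 255],
    [0, 0, 0, 0, 0, 0, 255],
    [0, 0, 0, 0, 0, 0, 255]
  ]
}}

```text
time: 38.8
eef_pos: [611.3, -191.5, 246.3]
eef_rot: [1.379, -2.82, 0.001]
contact_force: [0.1, -0.5, -1.9]
opening: 42.9
```

```bash
python3 -c "
from h import *
st();snap('wrist','w25.png')"
```

```text
t 38.8 pos [ 611.25 -191.47  246.28] yaw,tilt (np.float64(-127.89588467942387), np.float64(0.12730418870105373)) rz [-0. -0. -1.] F [ 0.13 -0.54 -1.91] op 42.9 q [ 0.    0.29 -0.05  0.   -1.23 -0.66]
```

View pics/w25.png

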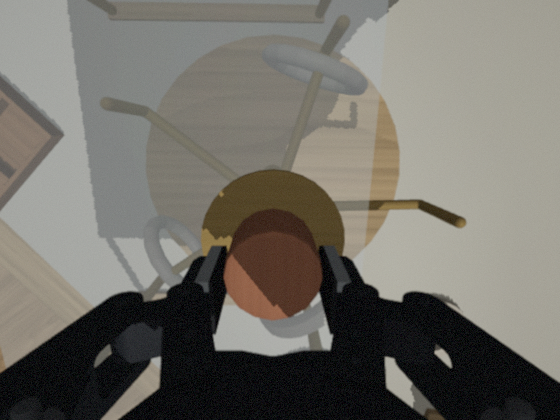

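>>> {"op": "carry_out", "data": {
  "series": [
    [0, 0, 0, 0, 0, 0, 100],
    [0, 0, 0, 0, 0, 0, 40],
    [0, 0, 0, 0, 0, 0, 20],
    [0, 0, 0, 0, 0, 0, 0],
    [0, 0, 0, 0, 0, 20, 0],
    [0, 0, 0, 0, 0, 30, 0],
    [0, 0, -0.8, 0, 0, 20, 0]
  ],
  "squeeze": 40
}}

```text
time: 39.43
eef_pos: [608.3, -191.3, 313.4]
eef_rot: [1.362, -2.819, -0.008]
contact_force: [-0.1, 0.3, 1.0]
opening: 85.6
```

>>> {"op": "carry_out", "data": {
  "series": [
    [0, 0, 0, -8, 28, 0, 0],
    [0, 0, 0, -9, 38, 0, 0],
    [0, 0, 0, -9, 38, 0, 0],
    [0, 0, 0, -9, 38, 0, 0],
    [0, 0, 0, -9, 38, 0, 0],
    [0, 0, 0, -9, 38, 0, 0],
    [0, 0, 0, -9, 38, 0, 0],
    [0, 0, 0, 0, 0, 0, 0]
  ]
}}

```text
time: 40.1
eef_pos: [544.6, 70.9, 320.6]
eef_rot: [1.358, -2.832, 0.001]
contact_force: [-0.3, -0.9, -0.2]
opening: 85.6
```

```bash
python3 -c "
from h import *
st();snap('wrist','w26.png');bangles('w26.png')"
```

```text
t 40.1 pos [544.59  70.94 320.62] yaw,tilt (np.float64(-128.7593058766439), np.float64(0.069860899403966)) rz [-0. -0. -1.] F [-0.28 -0.88 -0.16] op 85.6 q [ 0.49  0.1  -0.12  0.   -1.35 -1.16]
ring [610.2 -79.7] 97.6 fit [ 610.4 -323.4  262.5] z 10.6 px [173. 116.]
ring [570.4 112.8] 45.9 fit [570.  112.3  39.6] z 12.5 px [277. 197.]
```

View pics/w26.png

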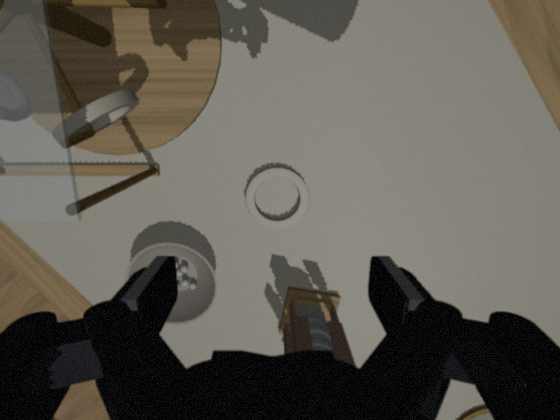

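>>> {"op": "carry_out", "data": {
  "series": [
    [0, 0, 0, -2, 30, -10, 100],
    [0, 0, 0, -2, 25, -30, 100],
    [0, 0, 0, -2, 10, -38, 100],
    [0, 0, 0, -1, 0, -38, 100],
    [0, 0, 0, -1, 0, -38, 100],
    [0, 0, 0, -1, 0, -38, 100],
    [0, 0, 0, 0, 0, -20, 100],
    [0, 0, 0, 0, 0, 0, 100]
  ]
}}

```text
time: 40.82
eef_pos: [538.0, 133.6, 106.9]
eef_rot: [-1.357, 2.82, -0.005]
contact_force: [0.2, 0.5, 0.4]
opening: 51.9
```

```bash
python3 -c "
from h import *
st()"
```

```text
t 40.82 pos [538.01 133.64 106.92] yaw,tilt (np.float64(-128.6152061442916), np.float64(0.742698678560914)) rz [ 0.01  0.   -1.  ] F [0.2  0.5  0.37] op 51.9 q [ 0.6   0.27 -0.43  0.01 -0.86 -1.28]
```

>>> {"op": "carry_out", "data": {
  "series": [
    [0, 0.7, -0.3, 1, 4, -15, 100],
    [0, 0, 0, 0, 0, -25, 100],
    [0, 0, 0, -1, 0, -25, 100],
    [0, 0, 0, -1, 0, -10, 100],
    [0, 0, 0, 0, 0, 0, 100]
  ]
}}

```text
time: 41.23
eef_pos: [541.9, 136.0, 34.7]
eef_rot: [-1.35, 2.829, 0.001]
contact_force: [-0.2, 0.1, 0.2]
opening: 52.3
```

```bash
python3 -c "
from h import *
st();snap('wrist','w27.png');bangles('w27.png')"
```

```text
t 41.23 pos [541.94 135.97  34.67] yaw,tilt (np.float64(-128.9728226122093), np.float64(0.3673457762708675)) rz [ 0.01  0.   -1.  ] F [-0.23  0.11  0.22] op 52.3 q [ 0.6   0.37 -0.49  0.   -0.71 -1.28]
ring [570.7 113.1] 46.3 fit [569.5 112.3  39.3] z 12.5 px [208. 228.]
```

Grasp target (539.7, 137.8).

>>> {"op": "carry_out", "data": {
  "series": [
    [0, 0.3, 0, -2.5, 1.5, -10, 100],
    [0, 0, 0, -1, 0, -12, 100],
    [0, 0, 0, 0, 0, -4, 100],
    [0, 0, 0, 0, 0, 0, 100]
  ]
}}

```text
time: 41.62
eef_pos: [542.8, 139.5, 14.2]
eef_rot: [-1.349, 2.825, 0.005]
contact_force: [-0.7, -0.8, 0.8]
opening: 52.0
```

```bash
python3 -c "
from h import *
st()"
```

```text
t 41.62 pos [542.84 139.51  14.17] yaw,tilt (np.float64(-128.9337649533359), np.float64(0.681487320465661)) rz [ 0.01  0.01 -1.  ] F [-0.68 -0.79  0.79] op 52.0 q [ 0.6   0.4  -0.5  -0.   -0.65 -1.28]
```

>>> {"op": "carry_out", "data": {
  "series": [
    [-0.3, 0.6, 0, -3.5, -1.5, -6, 100],
    [0, 0, 0, 0, 0, -4, 100],
    [0, 0, 0, 0, 0, 0, 100]
  ]
}}

```text
time: 41.87
eef_pos: [540.4, 138.8, 5.7]
eef_rot: [-1.354, 2.833, 0.006]
contact_force: [0.0, -0.2, -0.8]
opening: 52.0
```

```bash
python3 -c "
from h import *
st()"
```

```text
t 41.87 pos [540.37 138.79   5.65] yaw,tilt (np.float64(-128.89636442073675), np.float64(0.23483222323399836)) rz [ 0.  0. -1.] F [ 0.04 -0.23 -0.8 ] op 52.0 q [ 0.6   0.42 -0.5  -0.01 -0.65 -1.27]
```

>>> {"op": "carry_out", "data": {
  "series": [
    [0, 0.2, 0, -0.7, -1, -1.5, 130],
    [0, 0, 0, 0, 0, 0, 170],
    [0, 0, 0, 0, 0, 0, 255],
    [0, 0, 0, 0, 0, 0, 255],
    [0, 0, 0, 0, 0, 0, 255],
    [0, 0, 0, 0, 0, 0, 255]
  ]
}}

```text
time: 42.37
eef_pos: [540.1, 138.0, 4.9]
eef_rot: [1.355, -2.834, -0.008]
contact_force: [0.6, -0.1, -0.0]
opening: 12.1
```

>>> {"op": "carry_out", "data": {
  "series": [
    [0, 0, 0, 0, 0, 15, 255],
    [0, 0, 0, 0, 0, 30, 255],
    [0, 0, 0, 0, 0, 38, 255],
    [0, 0, 0, 0, 0, 38, 255],
    [0, 0, 0, 0, 0, 38, 255],
    [0, 0, 0, 0, 0, 38, 255],
    [0, 0, 0, 0, 0, 20, 255],
    [0, 0, 0, 0, 0, 0, 255]
  ]
}}

```text
time: 43.03
eef_pos: [535.1, 134.6, 229.6]
eef_rot: [1.35, -2.827, -0.006]
contact_force: [0.5, 0.2, -0.1]
opening: 12.0
```

```bash
python3 -c "
from h import *
st();snap('wrist','w28.png')"
```

```text
t 43.03 pos [535.06 134.58 229.6 ] yaw,tilt (np.float64(-128.9366986244639), np.float64(0.5473972308804498)) rz [-0.01 -0.   -1.  ] F [ 0.51  0.22 -0.11] op 12.0 q [ 0.6   0.16 -0.26 -0.01 -1.16 -1.28]
```

View pics/w28.png

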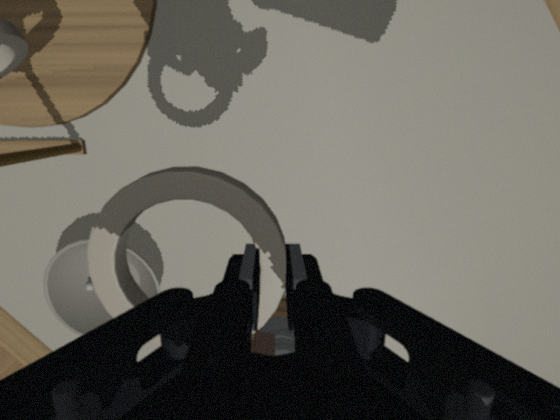

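>>> {"op": "carry_out", "data": {
  "series": [
    [0, -0.5, 0, -8, -25, 0, 255],
    [0, 0, 0, -11, -35, 0, 255],
    [0, 0, 0, -11, -35, 0, 255],
    [0, 0, 0, -11, -35, 0, 255],
    [0, 0, 0, -11, -35, 0, 255],
    [0, 0, 0, -9, -28, 0, 255],
    [0, 0, 0, -4, -12, -4, 255],
    [0, 0, 0, 0, 0, 0, 255]
  ]
}}

```text
time: 43.75
eef_pos: [459.9, -77.0, 213.7]
eef_rot: [1.352, -2.821, -0.008]
contact_force: [-0.2, 0.2, -1.2]
opening: 11.9
```

>>> {"op": "carry_out", "data": {
  "series": [
    [0, 0, 0, 0, 0, 0, 255],
    [0, 0, 0, 0, 0, 0, 255]
  ]
}}

```text
time: 43.92
eef_pos: [458.6, -77.7, 211.8]
eef_rot: [1.347, -2.82, -0.01]
contact_force: [0.2, -0.0, 0.1]
opening: 11.7
```

```bash
python3 -c "
from h import *
st();snap('wrist','w29.png')"
```

```text
t 43.92 pos [458.57 -77.7  211.81] yaw,tilt (np.float64(-128.93859537405515), np.float64(1.02137760497669)) rz [-0.02 -0.   -1.  ] F [ 0.15 -0.04  0.09] op 11.7 q [ 0.25  0.03 -0.45 -0.   -1.11 -0.93]
```

View pics/w29.png

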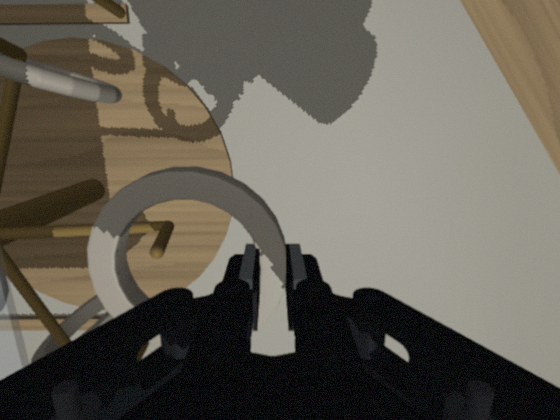

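>>> {"op": "carry_out", "data": {
  "series": [
    [0, -1, 0, 13, -3, 5, 255],
    [0, 0, 0, 0, 0, 0, 255],
    [0, 0, 0, 0, 0, 0, 255]
  ]
}}

```text
time: 44.22
eef_pos: [473.7, -78.5, 216.6]
eef_rot: [1.359, -2.832, 0.002]
contact_force: [-0.5, -0.0, -1.1]
opening: 11.6
```

```bash
python3 -c "
from h import *
st();c=snap('wrist','w30.png')"
```

```text
t 44.22 pos [473.69 -78.5  216.58] yaw,tilt (np.float64(-128.73883966035697), np.float64(0.07744032156827246)) rz [ 0. -0. -1.] F [-0.51 -0.03 -1.06] op 11.6 q [ 0.25  0.04 -0.43  0.   -1.1  -0.92]
```

View pics/w30.png

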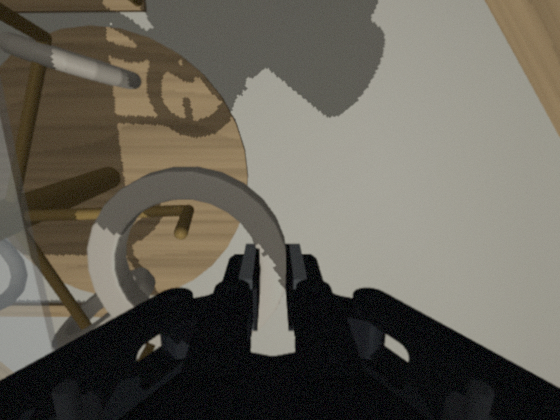

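>>> {"op": "carry_out", "data": {
  "series": [
    [0, 0, 0, -1, -1, -10, 255],
    [0, 0, 0, 0, -1, -12, 255],
    [0, 0, 0, 0, 0, -12, 255],
    [0, 0, 0, 0, -1, -12, 255],
    [0, 0, 0, 0, 0, -8, 255],
    [0, 0, 0, 0, 0, 0, 255]
  ]
}}

```text
time: 44.77
eef_pos: [472.5, -80.0, 158.0]
eef_rot: [-1.362, 2.83, -0.002]
contact_force: [-0.1, -0.3, -0.9]
opening: 11.8
```

```bash
python3 -c "
from h import *
st();c=snap('wrist','w31.png')"
```

```text
t 44.77 pos [472.5  -80.01 158.01] yaw,tilt (np.float64(-128.59913576748548), np.float64(0.07121664125816017)) rz [ 0. -0. -1.] F [-0.11 -0.25 -0.86] op 11.8 q [ 0.24  0.1  -0.51  0.   -0.96 -0.92]
```

View pics/w31.png

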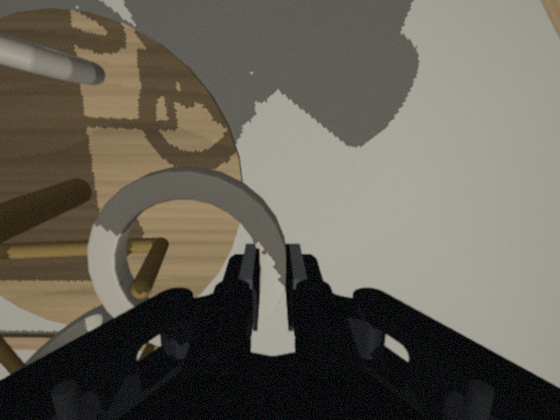

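Same picture as last time: the prong (elbow 160,243; tip 140,290) is inside the ring. Lower slightly and release.

>>> {"op": "carry_out", "data": {
  "series": [
    [0, 0, 0, 1, -1.5, -4, 255],
    [0, 0, 0, 0, 0, 0, 255],
    [0, 0, 0, 0, 0, 0, 190],
    [0, 0, 0, 0, 0, 0, 150],
    [0, 0, 0, 0, 0, 0, 140],
    [0, 0, 0, 0, 0, 0, 140],
    [0, 0, 0, 0, 0, 0, 140],
    [0, 0, 0, 0, 0, 0, 140]
  ]
}}

```text
time: 45.48
eef_pos: [476.0, -81.4, 157.2]
eef_rot: [-1.361, 2.825, -0.005]
contact_force: [-0.8, 0.9, 0.8]
opening: 38.9
```

```bash
python3 -c "
from h import *
st();c=snap('wrist','w32.png')"
```

```text
t 45.48 pos [475.98 -81.37 157.2 ] yaw,tilt (np.float64(-128.53921079758396), np.float64(0.38571839095417865)) rz [ 0.01 -0.   -1.  ] F [-0.76  0.91  0.81] op 38.9 q [ 0.24  0.1  -0.51  0.   -0.95 -0.91]
```

View pics/w32.png

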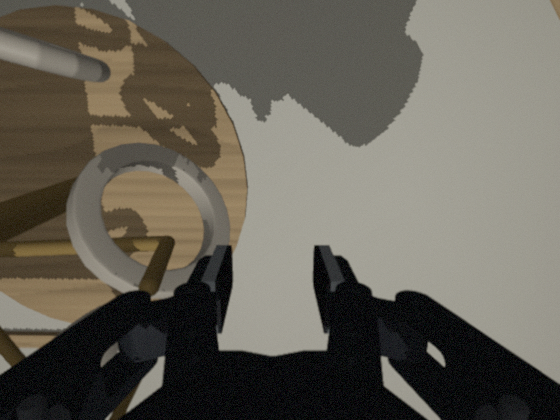

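>>> {"op": "carry_out", "data": {
  "series": [
    [0, 0, 0, 0, 0, 10, 140],
    [0, 0, 0, -2, 2, 20, 140],
    [0, 0, 0, -2, 2, 30, 140],
    [0, 0, 0, 0, 0, 35, 100],
    [0, 0, 0, 0, 0, 35, 60],
    [0, 0, 0, 0, 0, 30, 0],
    [0, 0, 0, 0, 0, 0, 0],
    [0, 0, 0, 0, 0, 0, 0]
  ]
}}

```text
time: 46.2
eef_pos: [468.3, -78.5, 329.3]
eef_rot: [-1.361, 2.826, -0.006]
contact_force: [-0.3, 0.2, -1.7]
opening: 85.2
```

```bash
python3 -c "
from h import *
st();c=snap('wrist','w33.png');snap('scene','s33.png');im=cv2.imread('pics/s33.png');cv2.imwrite('pics/s33c.png',cv2.resize(im[150:340,90:330],None,fx=3,fy=3,interpolation=cv2.INTER_CUBIC))"
```

```text
t 46.2 pos [468.26 -78.46 329.33] yaw,tilt (np.float64(-128.55844582897657), np.float64(0.3455018139385083)) rz [ 0.01 -0.   -1.  ] F [-0.29  0.18 -1.67] op 85.2 q [ 0.25 -0.04 -0.25  0.   -1.35 -0.93]
```

View pics/w33.png

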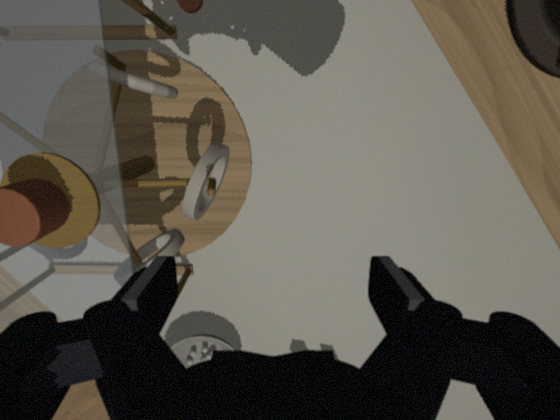

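View pics/s33c.png

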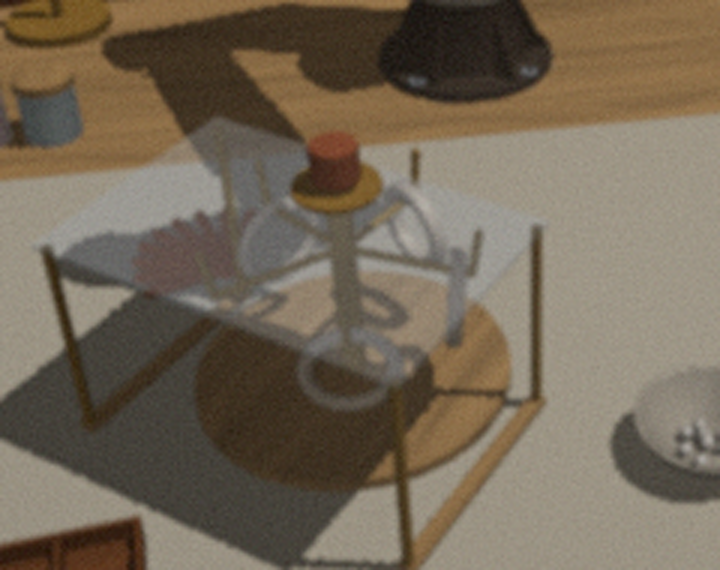

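```bash
python3 -c "
from h import *
im=cv2.imread('pics/w33.png'); cv2.imwrite('pics/w33c.png',cv2.resize(im[30:280,0:240],None,fx=3,fy=3,interpolation=cv2.INTER_CUBIC))"
```

View pics/w33c.png

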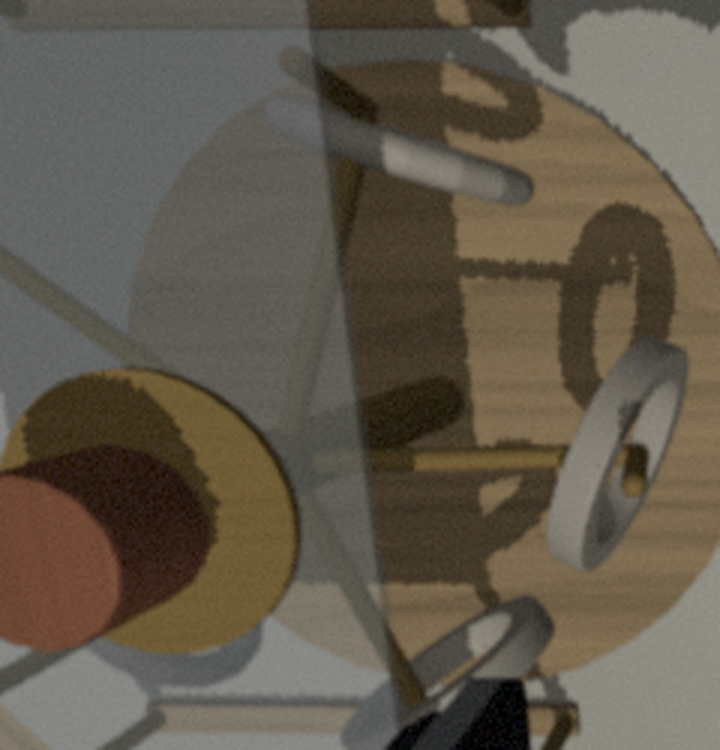

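>>> {"op": "carry_out", "data": {
  "series": [
    [0, 0, 6.5, 18, -14, -1, 0],
    [0, 0, 6.5, 18, -14, -1, 0],
    [0, 0, 6.5, 18, -14, -1, 0],
    [0, 0, 6.5, 18, -14, -1, 0],
    [0, 0, 6.5, 18, -14, -1, 0],
    [0, 0, 6.5, 18, -14, -1, 0],
    [0, 0, 6.5, 15, -12, -1, 0],
    [0, 0, 6.5, 10, -8, -1, 0]
  ]
}}

```text
time: 46.97
eef_pos: [601.0, -186.1, 311.7]
eef_rot: [2.501, -1.894, -0.013]
contact_force: [1.2, -0.4, -0.3]
opening: 85.7
```

>>> {"op": "carry_out", "data": {
  "series": [
    [0, 0, 6.5, 7, -3, -4, 0],
    [0, 0, 6.5, 3, 0, -8, 0],
    [0, -0.5, 5, 2, 1, -10, 0],
    [0, -0.5, 0, 0, 0, -10, 0],
    [0, 0, 0, 0, 0, 0, 0]
  ]
}}

```text
time: 47.38
eef_pos: [612.8, -190.8, 267.2]
eef_rot: [2.782, -1.451, -0.011]
contact_force: [-1.6, -0.1, -0.3]
opening: 85.3
```

```bash
python3 -c "
from h import *
st()
c=load('w33.png'); px=np.array([(630,489),(297,57)])/3+[0,30]; print(ang(c,px,186))"
```

```text
t 47.38 pos [ 612.79 -190.8   267.21] yaw,tilt (np.float64(-55.0969739299124), np.float64(0.47239891626164326)) rz [-0.01 -0.   -1.  ] F [-1.62 -0.12 -0.28] op 85.3 q [ 0.    0.29 -0.01  0.   -1.28  0.61]
[[ 513.97 -113.98  124.82  141.02]
 [ 504.82 -260.59  126.14  212.67]]
```

>>> {"op": "carry_out", "data": {
  "series": [
    [0, -0.4, 0, -1.5, -0.7, -10, 0],
    [0, 0, 0, 0, 0, -9, 0],
    [0, 0, 0, 0, 0, 0, 0]
  ]
}}

```text
time: 47.63
eef_pos: [609.8, -191.5, 244.7]
eef_rot: [2.781, -1.453, -0.01]
contact_force: [-1.2, 0.3, -0.4]
opening: 85.3
```

```bash
python3 -c "
from h import *
st()"
```

```text
t 47.63 pos [ 609.85 -191.53  244.71] yaw,tilt (np.float64(-55.179761436721705), np.float64(0.43323138457291077)) rz [-0.01 -0.   -1.  ] F [-1.2   0.34 -0.42] op 85.3 q [ 0.    0.3  -0.05  0.   -1.23  0.61]
```

>>> {"op": "carry_out", "data": {
  "series": [
    [0, -0.4, 0, 1.5, 0, 2, 0],
    [0, 0, 0, 0, 0, 0, 0],
    [0, 0, 0, 0, 0, 0, 100],
    [0, 0, 0, 0, 0, 0, 140],
    [0, 0, 0, 0, 0, 0, 255],
    [0, 0, 0, 0, 0, 0, 255],
    [0, 0, 0, 0, 0, 0, 255]
  ],
  "squeeze": 25
}}

```text
time: 48.22
eef_pos: [611.2, -192.3, 249.1]
eef_rot: [2.781, -1.455, 0.0]
contact_force: [4.1, 0.3, -5.7]
opening: 42.8
```

```bash
python3 -c "
from h import *
st()"
```

```text
t 48.22 pos [ 611.22 -192.29  249.13] yaw,tilt (np.float64(-55.216459081093745), np.float64(0.15411044595942078)) rz [-0. -0. -1.] F [ 4.09  0.35 -5.73] op 42.8 q [ 0.    0.29 -0.04  0.   -1.24  0.61]
```

>>> {"op": "carry_out", "data": {
  "series": [
    [0, 0, -2, 0, 0, 0, 255],
    [0, 0, -4, 0, 0, 0, 255],
    [0, 0, -5, 0, 0, 0, 255],
    [0, 0, -6, 0, 0, 0, 255],
    [0, 0, -6, 0, 0, 0, 255],
    [0, 0, -6, 0, 0, 0, 255],
    [0, 0, -6, 0, 0, 0, 255],
    [0, 0, -6, 0, 0, 0, 255]
  ]
}}

```text
time: 48.88
eef_pos: [610.9, -192.3, 249.0]
eef_rot: [2.063, -2.366, -0.002]
contact_force: [0.2, 0.2, -0.6]
opening: 42.6
```

>>> {"op": "carry_out", "data": {
  "series": [
    [0, 0, -6, 0, 0, 0, 255],
    [0, 0, -5, 0, 0, 0, 255],
    [0, 0, -5, 0, 0, 0, 255],
    [0, 0, -4, 0, 0, 0, 255],
    [0, 0, -3, 0, 0, 0, 255],
    [0, 0, -2, 0, 0, 0, 255],
    [0, 0, 0, 0, 0, 0, 255]
  ]
}}

```text
time: 49.47
eef_pos: [610.7, -192.2, 249.1]
eef_rot: [1.461, -2.778, -0.004]
contact_force: [0.0, -0.4, 1.0]
opening: 43.2
```

```bash
python3 -c "
from h import *
st()"
```

```text
t 49.47 pos [ 610.73 -192.19  249.08] yaw,tilt (np.float64(-124.51370177131135), np.float64(0.20071866304347288)) rz [-0.  0. -1.] F [ 0.04 -0.44  0.96] op 43.2 q [-0.    0.29 -0.04 -0.   -1.24 -0.6 ]
```

>>> {"op": "carry_out", "data": {
  "series": [
    [0, 0, -1.4, 0, 0, 0, 255],
    [0, 0, -1, 0, 0, 0, 255],
    [0, 0, 0, 0, 0, 0, 255],
    [0, 0, 0, 0, 0, 0, 255],
    [0, 0, 0, 0, 0, 0, 255]
  ]
}}

```text
time: 49.88
eef_pos: [610.7, -192.2, 249.1]
eef_rot: [1.407, -2.806, -0.004]
contact_force: [0.1, -0.5, -0.7]
opening: 42.8
```

```bash
python3 -c "
from h import *
st()
snap('wrist','w34.png')
im=cv2.imread('pics/w34.png'); cv2.imwrite('pics/w34c.png',cv2.resize(im[0:250,300:560],None,fx=3,fy=3,interpolation=cv2.INTER_CUBIC))"
```

```text
t 49.88 pos [ 610.69 -192.19  249.07] yaw,tilt (np.float64(-126.74126975228468), np.float64(0.20226212027155657)) rz [-0.  0. -1.] F [ 0.11 -0.54 -0.69] op 42.8 q [-0.    0.29 -0.04 -0.   -1.24 -0.64]
```

View pics/w34.png

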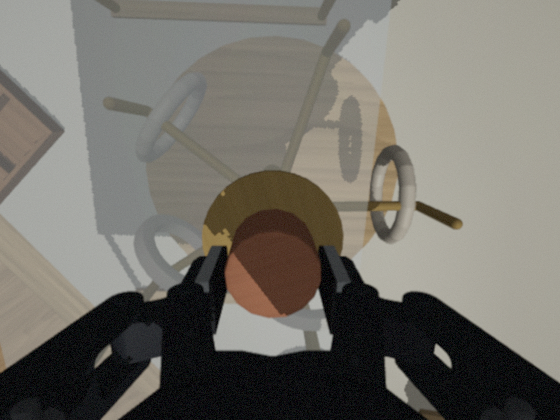

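View pics/w34c.png

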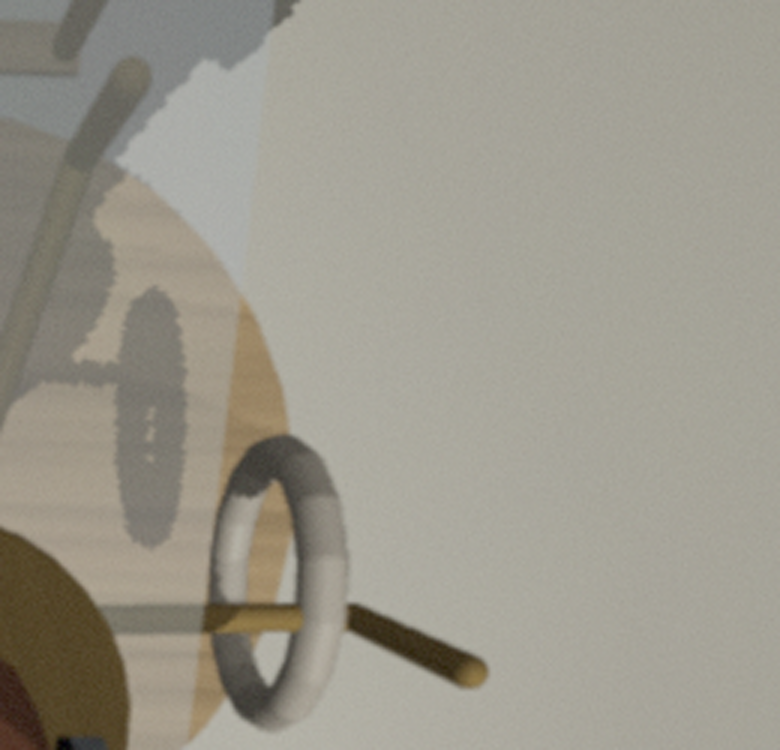

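```bash
python3 -c "
from h import *
c=load('w34.png'); print(ang(c,np.array([(473,672),(132,72)])/3-.33+[300,0],187)); print(ang(c,[(110,103)],187)); 
c=load('w15.png'); print('check15',ang(c,[(458.5,224.5),(346.5,21)],187))"
```

```text
[[ 512.50293446 -116.87335757  124.18156452  142.48272796]
 [ 507.51911062 -263.11686277  125.27982988  214.31019561]]
[[ 644.17901236 -311.36014915  123.4041406   285.5967187 ]]
check15 [[ 514.28059763 -117.09700965  122.63871228  142.05982049]
 [ 507.25663111 -262.34446042  125.06372472  213.95012138]]
```

>>> {"op": "carry_out", "data": {
  "series": [
    [0, 0, -0.4, 0, 0, 0, 255],
    [0, 0, 0, 0, 0, 0, 255],
    [0, 0, 0, 0, 0, 0, 100],
    [0, 0, 0, 0, 0, 0, 40],
    [0, 0, 0, 0, 0, 0, 20],
    [0, 0, 0, 0, 0, 0, 0],
    [0, 0, 0, 0, 0, 20, 0],
    [0, 0, 0, 0, 0, 30, 0]
  ]
}}

```text
time: 50.6
eef_pos: [608.5, -191.0, 293.9]
eef_rot: [1.395, -2.804, -0.014]
contact_force: [0.5, 0.4, 0.4]
opening: 85.4
```

>>> {"op": "carry_out", "data": {
  "series": [
    [0, 0, 0, -10, 8, 20, 0],
    [0, 0, 0, -25, 20, 5, 0],
    [0, 0, 0, -30, 24, 0, 0],
    [0, 0, 0, -30, 24, 0, 0],
    [0, 0, 0, -30, 24, 0, 0],
    [0, 0, 0, -15, 12, 0, 0],
    [0, 0, 0, 0, 0, 0, 0],
    [0, 0, 0, 0, 0, 0, 0]
  ]
}}

```text
time: 51.27
eef_pos: [465.5, -77.1, 326.2]
eef_rot: [-1.398, 2.812, 0.005]
contact_force: [1.1, -0.2, -0.9]
opening: 85.5
```

```bash
python3 -c "
from h import *
st()
snap('wrist','w35.png')
im=cv2.imread('pics/w35.png'); cv2.imwrite('pics/w35c.png',cv2.resize(im[30:280,0:240],None,fx=3,fy=3,interpolation=cv2.INTER_CUBIC))"
```

```text
t 51.27 pos [465.45 -77.07 326.18] yaw,tilt (np.float64(-127.15133449058833), np.float64(0.2035536236421802)) rz [-0.  0. -1.] F [ 1.13 -0.17 -0.87] op 85.5 q [ 0.25 -0.04 -0.25 -0.   -1.35 -0.9 ]
```

View pics/w35c.png

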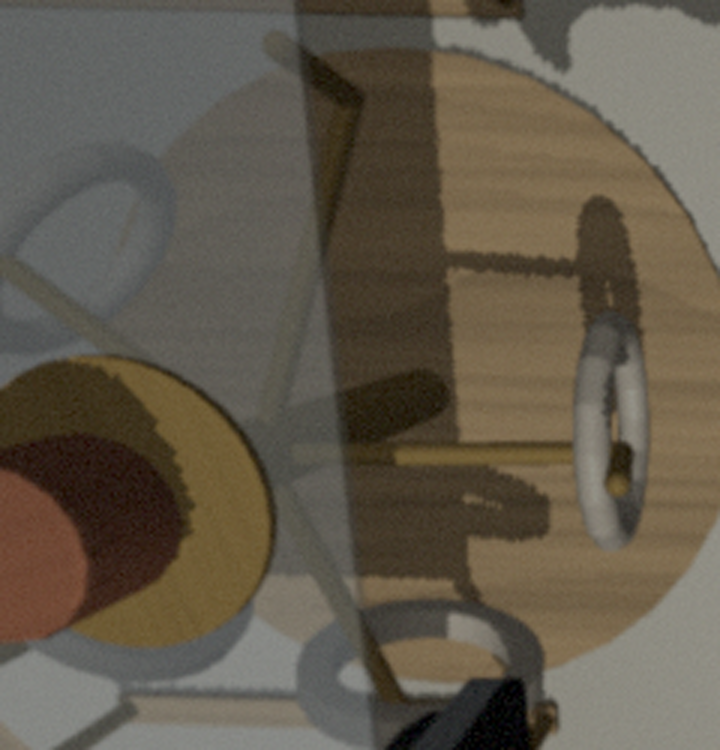

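```bash
python3 -c "
from h import *
c=load('w35.png'); px=np.array([(617,486),(272,42)])/3-.33+[0,30]; print(ang(c,px,187)); 
c=snap('top','t35.png'); im=cv2.imread('pics/t35.png'); cv2.imwrite('pics/t35c.png',cv2.resize(im[80:300,285:485],None,fx=3,fy=3,interpolation=cv2.INTER_CUBIC))
snap('scene','s35.png');im=cv2.imread('pics/s35.png');cv2.imwrite('pics/s35c.png',cv2.resize(im[150:340,90:330],None,fx=3,fy=3,interpolation=cv2.INTER_CUBIC))"
```

```text
[[ 512.23428214 -114.5429277   125.82516499  141.71550626]
 [ 506.75319269 -262.16909345  125.38412745  213.75516874]]
```

View pics/s35c.png

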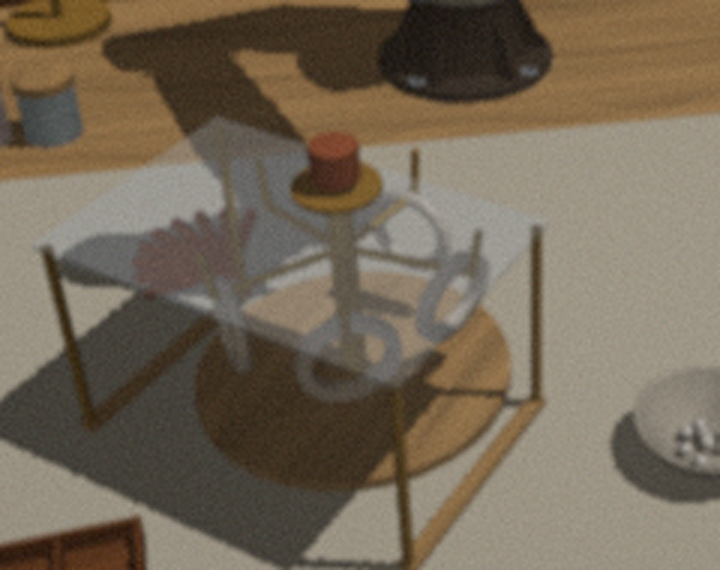

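View pics/t35.png

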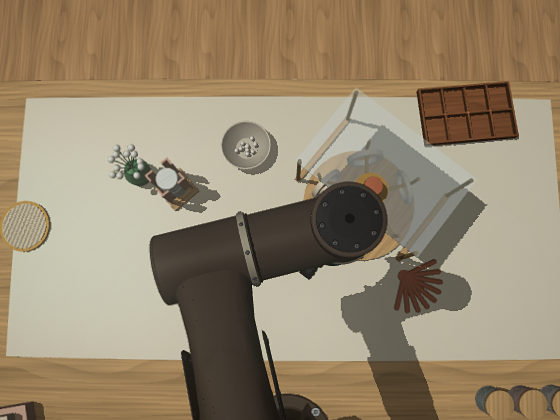

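>>> {"op": "carry_out", "data": {
  "series": [
    [0, 0, 0, -5, 30, 0, 0],
    [0, 0, 0, -5, 40, 0, 0],
    [0, 0, 0, -5, 40, 0, 0],
    [0, 0, 0, -5, 40, 0, 0],
    [0, 0, 0, -5, 40, 0, 0],
    [0, 0, 0, -5, 40, 0, 0],
    [0, 0, 0, -5, 30, 0, 0],
    [0, 0, 0, 0, 0, 0, 0]
  ]
}}

```text
time: 52.08
eef_pos: [435.5, 189.0, 321.6]
eef_rot: [1.367, -2.819, -0.001]
contact_force: [0.1, -0.3, -0.2]
opening: 85.1
```

```bash
python3 -c "
from h import *
st()
c=snap('top','t36.png'); im=cv2.imread('pics/t36.png'); cv2.imwrite('pics/t36c.png',cv2.resize(im[80:280,285:485],None,fx=3,fy=3,interpolation=cv2.INTER_CUBIC))
snap('scene','s36.png')"
```

```text
t 52.08 pos [435.5  189.04 321.65] yaw,tilt (np.float64(-128.27081530638526), np.float64(0.5095541176062003)) rz [-0.01 -0.   -1.  ] F [ 0.14 -0.28 -0.15] op 85.1 q [ 0.82 -0.02 -0.25 -0.   -1.35 -1.49]
```

View pics/t36c.png

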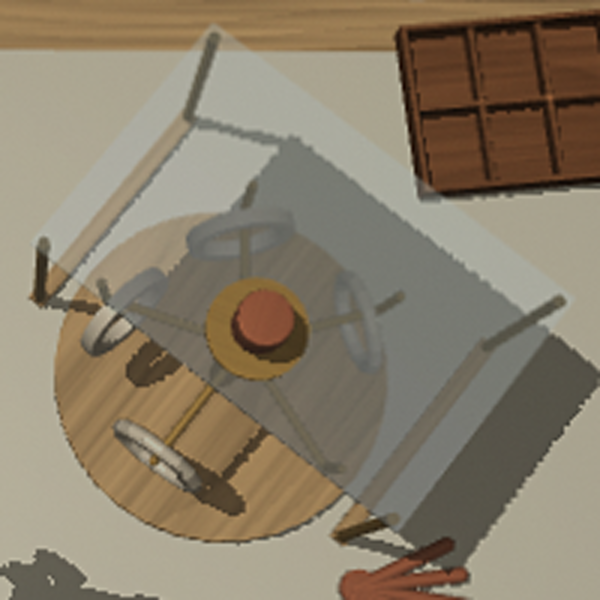

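View pics/s36.png

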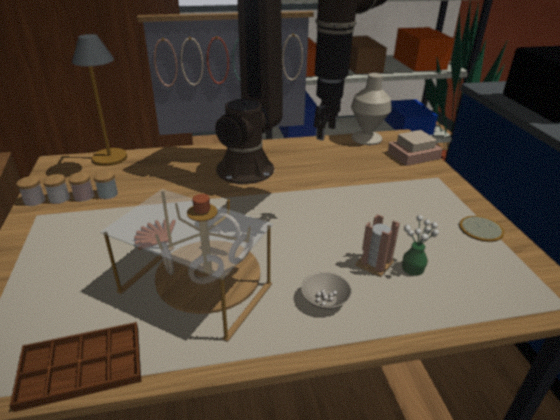

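```bash
python3 -c "
from h import *
c=load('t36.png'); print(ang(c,np.array([(154,462),(335,466),(102,286),(250,185),(398,297)])/3-.33+[285,80],187,(612.3,-192.8)))
a=load('top0.png')
P0=cloud(a)[...,2];P1=cloud(c)[...,2]; 
for n,(x0,x1,y0,y1) in dict(bowl=(215,280,115,180),dish=(390,450,255,315),vase=(105,160,140,190)).items(): print(n,np.nanmean(np.abs(P0-P1)[y0:y1,x0:x1]>8))"
```

```text
[[ 513.10258236 -115.57020812  125.71622179  142.09758719]
 [ 510.47470284 -257.01173556  120.38080464  212.23581398]
 [ 653.21088165  -75.73616935  124.00661548   70.73675599]
 [ 736.83893687 -195.05045918  124.55926848  358.96475926]
 [ 645.600477   -311.13789336  122.93404237  285.71668884]]
bowl 0.06201183431952663
dish 0.05361111111111111
vase 0.06181818181818182
```

>>> {"op": "carry_out", "data": {
  "series": [
    [0, 0, 0, 0, 0, 0, 0],
    [0, 0, 0, 0, 0, 0, 0],
    [0, 0, 0, 0, 0, 0, 0],
    [0, 0, 0, 0, 0, 0, 0],
    [0, 0, 0, 0, 0, 0, 0],
    [0, 0, 0, 0, 0, 0, 0],
    [0, 0, 0, 0, 0, 0, 0],
    [0, 0, 0, 0, 0, 0, 0]
  ]
}}

```text
time: 52.85
eef_pos: [438.1, 180.7, 321.0]
eef_rot: [1.352, -2.823, 0.002]
contact_force: [0.2, -0.4, -0.1]
opening: 85.6
```

```bash
python3 -c "
from h import *
for f in ['top0.png','t36.png']:
  P=cloud(load(f)); Q=P[region(P,(680,850),(20,200),(25,50))]; print('bowl',cv2.minEnclosingCircle(Q[:,:2].astype(np.float32)))
  Q=P[region(P,(640,720),(335,430),(60,95))]; print('vase',Q.mean(0))
  Q=P[region(P,(380,520),(-420,-230),(7,25))]; print('dish',Q.mean(0))
print(robot.finish_job())"
```

```text
bowl ((770.1741333007812, 111.551513671875), 67.93976593017578)
vase [685.37021906 391.37362092  80.59094861]
dish [ 439.6899898  -322.89441395   14.0384503 ]
bowl ((770.3016357421875, 112.10377502441406), 68.45372009277344)
vase [686.19163204 394.44537457  80.32692107]
dish [ 438.91636086 -323.68444851   14.14670484]
the job is handed in; nothing more can be done
None
```

I handed the job in at about 53 s of the 210 s allowed, with every part of the task done.

- **Tins:** The deep tin went in first, then the three shallow ones, all flat. The measured stack top rose 54, 80, 106 and then about 132 mm, which is what flat stacking should give.
- **Bangles:** Only two loose bangles were there. One hangs on hook5 and the other on hook1. The second had been knocked a few centimetres aside during the run, so I measured its position again before picking it up. The last top and scene pictures show both hanging, along with the two fixed samples.
- **Display:** The hook2 sample bangle points out of the open front. The last top picture put the hooks on average about 0.8° past straight out, and the wrist picture of the front hook about 0.6°, or 1–2 mm at the tip. I did not correct this.
- **Bystanders:** In the before and after top pictures the bowl and shell dish agree to within about 1 mm. The vase reading differs by about 3 mm. I put that down to depth noise, since the robot was never seen to touch it and no unusual force showed, but I did not check it further.

No contact force above about 8 N was seen in the readings I took.

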